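# Lock the cabinet's sliding door with its quick-release pin

## Task

Slide the white cabinet's door fully shut, then lock it with the quick-release pin from the grey stand: keep the pin's thumb button squeezed in, feel with a light touch for the hole of the steel clevis, and push the pin down through clevis and door tongue until its collar rests on the clevis, upright. Then let go, so that the button springs back and the balls lock underneath. Never force the pin against the cabinet, and leave the other things where they are.

Things in the scene. Friction and masses are not known exactly. Their poses are not given: they have to be found in the camera images.
- cabinet: White plastic cabinet, fixed, 160 deep (x) x 330 wide (y) x 150 high; origin at the centre of its underside, z up. Its front faces its own -x (towards the robot), y runs along the front. Near the front's +y end sits a steel clevis: two level 44 x 44 mm plates, 5 mm thick, top faces 18 mm apart in height, each with a round 15 mm hole, one straight above the other.
- mark (a point): Reference point (cabinet frame x -104, y 148, z 158 mm; axes as the cabinet's) near the clevis hole, not the hole itself. The clevis is screwed on through wide slots, and no reading tells where: the centre of its hole has this x but lies 3 to 23 mm from here along the cabinet's -y, and the upper plate's top face up to 4 mm higher or lower than this point. It stays put in use.
- door (a joint): Opening of the sliding door in m: 0 = fully shut (hard stop), grows as it slides along the cabinet's -y, to 0.105. About 2.5 N of friction; stays where left. At its +y edge it carries a level steel tongue, 4 mm thick, with an oblong slot 38 mm long (y) and 17 mm wide; when shut, the tongue lies between the plates, slot centred at cabinet y 135 mm.
- handle (a point): Point to grip on the door's upright pull handle, a grey block 12 mm wide (y), about 30 mm deep (x), 40 mm high, on the door's face: midway across it, 16 mm out of the face, 12 mm below the handle's top (128 mm above the cabinet's underside). Axes as the cabinet's. Moves with the door.
- pin_head (a point): Centre of the head of the quick-release pin, on the shank's axis, 26 mm above the underside of its collar. z points up along the shank, x from the axis towards the thumb button. Head: black block 24 mm wide (y), 4 to 40 mm above the collar's underside, its back face at x -12 mm. The pin hangs upright in the stand by its collar, loosely, with 3 to 6 mm of sideways play.
- button (a joint): Thumb button, a steel pad 16 wide x 26 mm high on the head's +x side, centred 26 mm above the collar's underside: 0 = out (face 17 mm from the axis), 0.005 = fully in (face 12 mm from the axis: squeezed between button and back face, the head measures 24 mm and is centred). Springs back when let go; 3 N to start, 7 N fully in.
- pin: The same pin, loose, about 110 g; origin on its axis at the collar's underside. Collar 34 mm wide, 4 thick; below it a 12 mm steel shank, 37 mm long, its nose bevelled to 10 mm over the last 1.5 mm. Two balls, 25.5 to 29.5 mm below the collar's underside along y, stick out to 18 mm across while the button is out and cannot be pushed in; with the button in they lie within the shank.
- stand_top (a point): Centre of the top face of the grey pin stand, a fixed 60 x 60 mm block, 48 mm high, with a 24 mm square hole 44 mm deep in which the pin hangs. Axes: z up, x and y along its sides.
- tray: Bystander: flat stainless steel tray 120 x 220 x 18 mm, fixed, origin at its underside.
- scoop: Bystander: round yellow scoop, 60 mm wide, 30 mm high with a 75 mm handle, lying in the tray; origin under its bowl.
- stopper: Bystander: silicone drain stopper, 48 mm wide, 34 mm high, in the tray; origin at its underside.
- bottle: Bystander: empty amber glass bottle, 60 mm wide, 170 mm high; origin at its underside.
- canister: Bystander: closed white screw-top detergent canister, 100 mm wide, 160 mm high; origin at its underside.
- mug: Bystander: white mug, 72 mm wide, 85 mm high; origin at its underside.
- brush: Bystander: hand brush lying flat; origin at its underside.
There are look-alikes about, which are no part of the job. There is more than one size of the pin; the job needs the middle-sized.

How it is judged (in metres and radians):
On the way, in this order (a step that is already met when the one before it is completed fails the run):
1. the door is slid fully shut (value of joint door below 0.005 m), for 0.2 s.
2. the pin is out of its stand, its button held in (value of joint button above 0.0035 m and height (world z) of pin_head above 0.115 m), for 0.1 s.
3. the pin's shank is well into the clevis, its button held in (value of joint button above 0.003 m and z of pin_head in the frame of cabinet below 0.199 m and x of pin_head in the frame of cabinet between -0.109 and -0.099 m and y of pin_head in the frame of cabinet between 0.1205 and 0.1495 m and angle between pin_head's own z axis and vertical below 0.15 rad), for 0.05 s.
At the end, for the whole second after the job is handed in: The door is shut (opening under 6 mm), the pin stands upright (within 0.1 rad) through the clevis with its collar on the upper plate (centre of its head in the cabinet's frame: x -109 to -99, y 120.5 to 149.5, z 178 to 190.5 mm), its button sprung out (under 1.5 mm in), at rest and let go (value of joint door below 0.006 m and value of joint button below 0.0015 m and z of pin_head in the frame of cabinet between 0.178 and 0.1905 m and x of pin_head in the frame of cabinet between -0.109 and -0.099 m and y of pin_head in the frame of cabinet between 0.1205 and 0.1495 m and angle between pin_head's own z axis and vertical below 0.1 rad and linear speed of pin below 0.02 m/s and contact force between pin and the fingers below 0.1 N); the robot touches nothing.
It fails at once if the pin is pressed against the cabinet (clevis and door included) with more than 40 N (contact force between pin and cabinet above 40 N).
It fails at once if a bystander is moved more than 25 mm (distance of any of tray, scoop, stopper, bottle, canister, mug, brush from where it was at the start of the episode above 0.025 m).
It also fails if it takes over 72 s, if anything falls off the work surface, if the arm or the gripper's body presses on something with over 40 N, if the wrist force passes 120 N, or if a joint passes its speed limit or range.

## Robot

A 6-joint arm with a two-finger parallel gripper is mounted at the origin on the work surface. World frame = base frame: x ahead of the robot, y to its left, z up, the work surface at z = 0. Lengths are in mm, angles in rad, forces in N, time in s.
With the tool pointing down it reaches from about 300 to 775 mm from the base axis. Payload 14.6 kg.
Tool frame: the origin (TCP) lies midway between the tips of the shut fingers; the grasp point (between the pads) lies behind it (r.grip_depth is the z of the grasp point in the tool frame, in mm); z points along the fingers, y is the line along which they close (so a half turn about z gives the same grasp; the last joint's range is limited). The gripper opens to 85 mm and grips with 20 to 120 N. Pads are 22 mm wide; open, the fingers measure 114 mm over their backs; the gripper's body (76 mm by 85 mm) begins 54 mm behind the grasp point. The pads swing forward as they close: fully open they stand 13 mm farther back than shut.
Start: joints at [1.227, 0.3, 1.521, -0, 1.321, -0.067], TCP at [150.301, 529.055, 192.281] pointing down, gripper open.
Joint ranges: [-3.03, 3.03], [-0.79, 2.21], [0.23, 2.52], [-1.04, 4.18], [0, 3.07], [-2.55, 2.55]. Speed limits (rad/s): [2.22, 2.22, 2.57, 3.14, 3.14, 3.14].

## Interface

Orientations are given as a unit quaternion [w, x, y, z].
In Python, from station import r gives the robot as it stands.
- The arm moves only by the shell command python3 -m crank 'ROWS'. ROWS is JSON, a list of rows, each an object with "jaw": the opening, from 0 (shut) to 1 (fully open); "slide": the shift along the tool's x, y, z in m, a list of three; "roll": the turn about the tool's z in degrees. In form: [{"jaw": jaw, "slide": [tx, ty, tz], "roll": roll}, ...]. A call has exactly 10 rows; each row shifts and turns the commanded pose from where the row before left it, along the tool's axes as they then stand; what a row does not reach is not made up. A row lasts 1/12 s, in which the tool goes at most 41.7 mm and 7.16 degrees, less where a joint would pass 70% of its speed; a pose out of reach is approached as far as the arm can. A call is refused whole if a number of a shift passes 0.0417 or a number of a turn 7.16, either way. A call with a gripper value outside its range is refused whole. The fingers move at their own pace and stop on an object; the grip force is fixed at half the most. Time passes only in rows, so rows that do not move let the fingers close, or fill a call up. It gives the time, the measured TCP pose, the force, the opening and the grip force at its end, in the units of the state.
- r.get_state(): the state, without advancing time (a new reading comes with each control period).
- r.camera(name): name is "scene" or "side" or "wrist"; returns a dict with "img" (384x512x3 uint8, red, green, blue), "camera_matrix" (3x3 intrinsics, pixels), "rvec" (rotation vector, rad) and "tvec" (3), from world to camera coordinates, as OpenCV has them. Camera axes: x right, y down, z forward; pixel columns grow to the right and rows downward; lengths in mm; the calibration is good to about 2 mm. A picture is of the moment at which its call begins. There is no depth.
- r.job_done(): hands the job in; it is judged then, once.
Trained networks look in a picture, given as the dict that the camera call returned (one of the last four; its "shot" number tells which), for a name from the list of things; names that differ only in an ending like _2 or _b are one class to them, and where a whole thing is asked for, a point or a joint stands for the part that bears it (a point fixed in the world has none). Each returns a list of dicts, best first, with "confidence" (0 to 1); they miss things now and then, are a little off and sometimes report something else, mostly with a low value. They report only what shows in the picture. A call takes as long as a camera call. They do not tell look-alikes from the thing itself.
- r.search_frame(picture, label): "extent" ([left, top, width, height] in pixels, round what is visible of it).
- r.silhouettes(picture, label): "mask" (384x512 bool, what is visible of it) and "extent" ([left, top, width, height] in pixels, round what is visible of it).
The state is a dict: "time": time; "q": joint angles; "qvel": joint speeds; "effort": joint torques, N m; "tool_pos": TCP position; "tcp_rot": TCP orientation; "contact_force": force on the tool from outside, world axes, zero at the start; "torque": the same for the moment, N m; "gripper_width": finger opening in mm; "gripper_force": force on a finger pad.
Only numpy, scipy, OpenCV 4.12 (cv2) and the standard library are available. Lean on these libraries where they do the work, as an engineer would, in place of code of your own. Each camera call takes 0.05 s, during which the arm holds its last target. There are 200 camera calls.

## Working session

There is one attempt and no reset: what is moved stays moved. The work goes in short steps, Python scripts to look and compute and a shell command to move; the robot and the scene stay as the last step left them, time stands still between calls to the robot, and variables do not carry over. Pictures are saved under pics/ and viewed, at most 10 in all, crops included, and the job is handed in when it is done.

```bash
ls; mkdir -p pics; cat > h.py <<'E'
import numpy as np, cv2
from station import r
from scipy.spatial.transform import Rotation as R
def cam(n):
    return r.camera(n)
def save(p,f): cv2.imwrite('pics/'+f,cv2.cvtColor(p if isinstance(p,np.ndarray) else p['img'],cv2.COLOR_RGB2BGR))
def proj(c,P):
    return cv2.projectPoints(np.array(P,float).reshape(-1,1,3),np.array(c['rvec'],float),np.array(c['tvec'],float),np.array(c['camera_matrix'],float),None)[0].reshape(-1,2)
def ray(c,uv):
    Rm=cv2.Rodrigues(np.array(c['rvec'],float))[0];t=np.array(c['tvec'],float).ravel()
    d=Rm.T@np.linalg.inv(np.array(c['camera_matrix'],float))@np.array([uv[0],uv[1],1.0])
    return -Rm.T@t,d/np.linalg.norm(d)
def onz(c,uv,z):
    o,d=ray(c,uv);return o+d*(z-o[2])/d[2]
def tri(obs):
    A=np.zeros((3,3));b=np.zeros(3)
    for c,uv in obs:
        o,d=ray(c,uv);M=np.eye(3)-np.outer(d,d);A+=M;b+=M@o
    return np.linalg.solve(A,b)
E
python3 - <<'E'
from h import *
print(r.get_state(), r.grip_depth)
a=cam('scene');b=cam('side');w=cam('wrist')
for c in(a,b,w): print(ray(c,(256,192)))
for c,n in((a,'scene'),(b,'side'),(w,'wrist')):
    for l in ['cabinet','handle','pin','stand_top','tray','bottle']:
        for d in r.search_frame(c,l): print(n,l,[round(x) for x in d['extent']],round(d['confidence'],2))
im=np.vstack([np.hstack([a['img'],b['img']])])
save(cv2.resize(a['img'],(800,600)),'scene.png');save(cv2.resize(b['img'],(800,600)),'side.png')
E
```

```text
pics
{'time': 0.0, 'q': array([ 1.22741042e+00,  3.00492207e-01,  1.52163573e+00,  4.60071829e-06,
        1.32068822e+00, -6.65980099e-02]), 'qvel': array([ 1.05198981e-03, -1.54695967e-03, -5.71229743e-04,  1.34246506e-03,
       -1.28215054e-03, -3.92632245e-05]), 'effort': array([ 4.72736850e-03, -5.43485320e+01, -3.61823702e+01,  1.49321381e-04,
        3.60638543e-03,  1.71972721e-05]), 'tool_pos': array([150.19652468, 528.78337208, 191.68664716]), 'tcp_rot': array([-1.26709837e-04,  1.37953136e-01,  9.90438569e-01, -5.98491139e-04]), 'contact_force': array([-0.12726837,  0.5576841 ,  0.61303834]), 'torque': array([-0.00815784, -0.00597078,  0.03604388]), 'gripper_force': 0.0, 'gripper_width': 84.97007628515077} -18.700000000000003
(array([ 999.03296197,  512.74910439, 1309.24657619]), array([-0.33896491, -0.38330963, -0.85917199]))
(array([  485.72124343, -1024.91171161,   777.8323043 ]), array([ 0.05784903,  0.84193195, -0.53647375]))
(array([ 75.10237422, 551.39210871, 372.21069321]), array([ 0.28887982, -0.0894049 , -0.95318163]))
scene cabinet [155, 168, 140, 127] 0.67
scene cabinet [213, 175, 58, 36] 0.31
scene handle [216, 174, 56, 38] 0.87
scene pin [253, 118, 17, 28] 0.72
scene pin [230, 137, 10, 15] 0.61
scene pin [224, 120, 4, 10] 0.45
scene stand_top [219, 137, 31, 30] 0.69
scene stand_top [213, 175, 60, 37] 0.16
scene bottle [361, 263, 30, 42] 0.9
side cabinet [246, 155, 96, 110] 0.56
side cabinet [181, 153, 26, 30] 0.33
side handle [251, 176, 29, 76] 0.59
side pin [208, 250, 17, 19] 0.77
side pin [195, 289, 9, 16] 0.69
side pin [166, 240, 21, 33] 0.68
side stand_top [202, 254, 26, 32] 0.62
side tray [187, 198, 41, 52] 0.82
side bottle [216, 122, 14, 46] 0.63
```

View pics/scene.png

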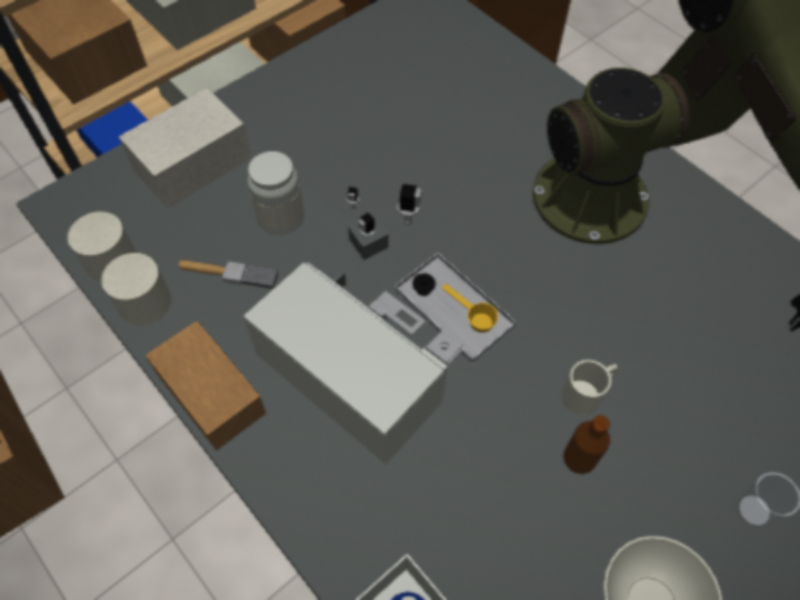

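View pics/side.png

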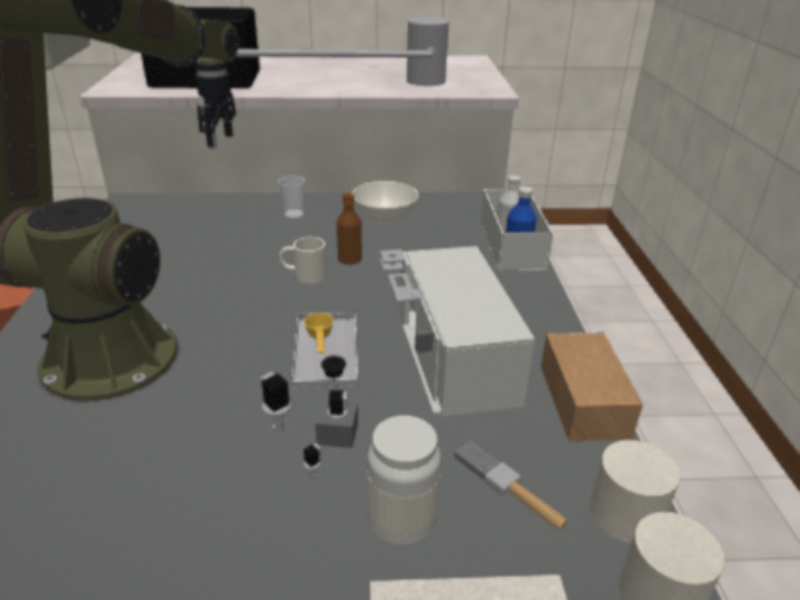

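The scene (800x600 view) shows the cabinet at (345,345), its clevis at (445,347) and the door tongue at (400,312). The handle is dark at (341,283).
Possible pins are small (352,195), large (409,200), and middle-sized in the grey stand (367,228). I choose the stand one. The black stopper (423,284) could also be mistaken for a pin.

```bash
python3 - <<'E'
from h import *
a=cam('scene');b=cam('side')
def top(c,lo,seed):
    hsv=cv2.cvtColor(c['img'],cv2.COLOR_RGB2HSV)
    g=cv2.cvtColor(c['img'],cv2.COLOR_RGB2GRAY)
    print(g[seed[1],seed[0]])
    ff=np.zeros((386,514),np.uint8)
    cv2.floodFill(cv2.GaussianBlur(g,(3,3),0),ff,seed,0,12,12,cv2.FLOODFILL_MASK_ONLY|cv2.FLOODFILL_FIXED_RANGE|(255<<8))
    m=cv2.morphologyEx(ff[1:-1,1:-1],cv2.MORPH_OPEN,np.ones((5,5)))
    k=max(cv2.findContours(m,0,2)[0],key=cv2.contourArea)
    h=cv2.convexHull(k)
    for e in np.arange(2,12,.5):
        p=cv2.approxPolyDP(h,e,True)
        if len(p)<=4:break
    p=cv2.cornerSubPix(g,p.astype(np.float32),(3,3),(-1,-1),(3,50,.01)).reshape(-1,2)
    print(cv2.contourArea(k),p.round(1)); return p
for c,s in((a,(220,225)),(b,(300,185))):
    p=top(c,0,s)
    q=np.array([onz(c,u,150) for u in p]);print(q.round(1)); print(np.linalg.norm(q-np.roll(q,-1,0),axis=1).round(1))
# pin, stand
for l in ['pin','stand_top','pin_head']:
    A=[(d['extent'],d['confidence']) for d in r.search_frame(a,l)] if l!='x' else 0
    B=[(d['extent'],d['confidence']) for d in r.search_frame(b,l)]
    for e,cf in A:
        for f,cg in B:
            u=(e[0]+e[2]/2,e[1]+e[3]/2);v=(f[0]+f[2]/2,f[1]+f[3]/2)
            P=tri([(a,u),(b,v)]);err=np.linalg.norm(proj(a,P)-u)+np.linalg.norm(proj(b,P)-v)
            if err<6: print(l,np.round(u),np.round(v),P.round(1),err.round(1),cf,cg)
A=cv2.resize(a['img'][110:240,150:310],(800,650))[:600]
save(A[:, :],'crop1.png')
E
```

```text
185
5659.5 [[192. 171.]
 [279. 234.]
 [248. 273.]
 [161. 204.]]
[[ 633.4 -174.7  150. ]
 [ 580.   131.7  150. ]
 [ 711.7  160.9  150. ]
 [ 761.7 -144.1  150. ]]
[311.  134.9 309.1 131.9]
198
2891.5 [[259.7 160.5]
 [304.7 157.1]
 [337.  215. ]
 [283.7 220.5]]
[[ 575.6  146.3  150. ]
 [ 722.6  166.6  150. ]
 [ 757.2 -155.1  150. ]
 [ 616.3 -175.4  150. ]]
[148.4 323.6 142.3 324.3]
pin [262. 131.] [175. 256.] [ 340.7 -202.6   61.1] 1.2 0.79 0.68
pin [225. 125.] [201. 296.] [ 407.5 -316.9   35.9] 1.4 0.64 0.58
pin [225. 125.] [216. 259.] [ 443.3 -269.1  109.3] 2.5 0.64 0.56
pin [234. 144.] [201. 296.] [ 405.7 -269.   -16.3] 1.3 0.47 0.58
pin [234. 144.] [216. 259.] [ 443.9 -221.1   65. ] 0.1 0.47 0.56
stand_top [236. 153.] [214. 269.] [ 441.1 -213.2   22. ] 3.6 0.73 0.55
pin_head [262. 132.] [178. 258.] [ 344.5 -202.7   57.2] 1.3 0.71 0.62
pin_head [236. 151.] [215. 258.] [ 446.  -201.6   51.1] 4.5 0.62 0.76
pin_head [225. 127.] [215. 258.] [ 443.8 -264.1  108.8] 0.2 0.54 0.76
pin_head [225. 127.] [199. 295.] [ 407.2 -312.6   33.9] 1.5 0.54 0.57
```

View pics/crop1.png

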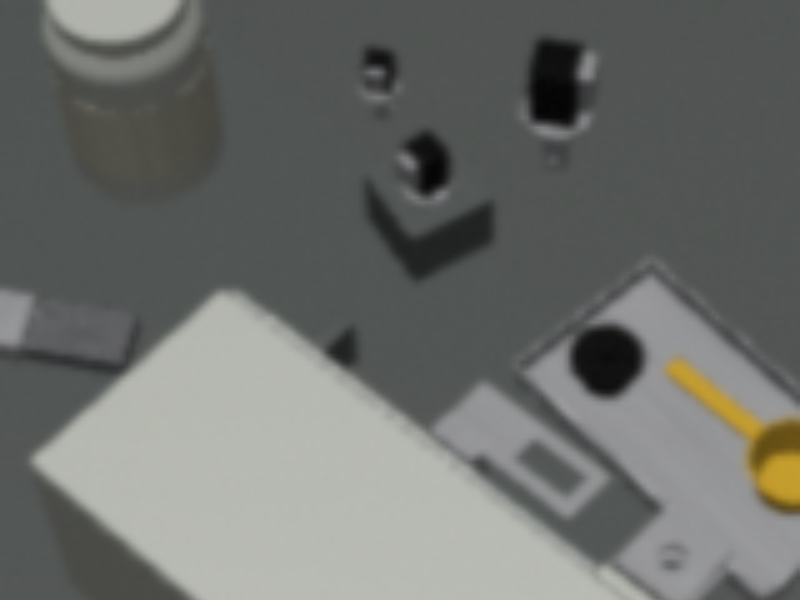

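```bash
cat > fit.py <<'E'
from h import *
from scipy.optimize import minimize
def C2W(p,P):
    P=np.atleast_2d(np.array(P,float));c,s=np.cos(p[2]),np.sin(p[2])
    return np.c_[p[0]+c*P[:,0]-s*P[:,1],p[1]+s*P[:,0]+c*P[:,1],P[:,2]]
def W2C(p,P):
    P=np.atleast_2d(np.array(P,float));c,s=np.cos(p[2]),np.sin(p[2]);d=P[:,:2]-p[:2]
    return np.c_[c*d[:,0]+s*d[:,1],-s*d[:,0]+c*d[:,1],P[:,2]]
def edges(p,hx,hy,h,segs):
    K=np.array([[-hx,-hy,h],[-hx,hy,h],[hx,hy,h],[hx,-hy,h],[-hx,-hy,0],[-hx,hy,0],[hx,hy,0],[hx,-hy,0]],float)
    t=np.linspace(.08,.92,60)[:,None]
    return C2W(p,np.vstack([K[i]*(1-t)+K[j]*t for i,j in segs]))
def fitbox(views,p0,hx,hy,h):
    G=[]
    for c,segs in views:
        g=cv2.cvtColor(c['img'],cv2.COLOR_RGB2GRAY).astype(np.float32)
        m=[]
        for s in(2.0,1.0):
            b=cv2.GaussianBlur(g,(0,0),s);m.append(np.hypot(cv2.Sobel(b,5,1,0),cv2.Sobel(b,5,0,1)))
        G.append(m)
    def cost(p,l):
        v=0
        for (c,segs),m in zip(views,G):
            uv=proj(c,edges(p,hx,hy,h,segs)).astype(np.float32)
            v-=cv2.remap(np.minimum(m[l],60),uv[:,0],uv[:,1],1).mean()
        return v
    D=np.array([12,12,.06]);best=None
    rng=np.random.default_rng(0)
    c=[(cost(q,0),tuple(q)) for q in p0+D*rng.uniform(-1,1,(600,3))];c.sort()
    S=[]
    for _,q in c[:6]:
        for l in(0,1):
            s=minimize(cost,q,args=(l,),method='Nelder-Mead',options=dict(initial_simplex=np.array(q)+np.array([[0,0,0],[3,0,0],[0,3,0],[0,0,.015]])));q=s.x
        S.append((s.fun,q))
    return min(S,key=lambda t:t[0])
E
python3 - <<'E'
from fit import *
a=cam('scene');b=cam('side')
T=[(0,1),(1,2),(2,3),(3,0)]
for nm,v in(('both',[(a,T+[(2,6)]),(b,T+[(3,7)])]),('a',[(a,T)]),('b',[(b,T)])):
    for hx in(80,72): print(nm,hx,fitbox(v,np.array([672,-8,.14]),hx,165,150))
f,p=fitbox([(a,T+[(2,6)]),(b,T+[(3,7)])],np.array([672,-8,.14]),80,165,150)
np.save('cab.npy',p)
def crop(px): return (150+px[0]/5,110+px[1]/5)
print('hole',W2C(p,onz(a,crop((672,556)),158)))
print('slot',W2C(p,onz(a,crop((550,468)),150)))
print('handle corner',W2C(p,onz(a,crop((352,328)),140)),W2C(p,onz(a,crop((352,355)),140)))
A=a['img'].copy()
B=b['img'].copy()
for c,I in((a,A),(b,B)):
    for x in proj(c,edges(p,80,165,150,T+[(2,6),(3,7)])): cv2.circle(I,tuple(int(round(t)) for t in x),0,(255,0,0),-1)
save(np.hstack([cv2.resize(A[150:290,150:310],(400,350)),cv2.resize(B[130:290,230:390],(400,400))[:350]]),'fit.png')
E
```

```text
both 80 (np.float64(-103.59945678710938), array([ 6.69603827e+02, -3.77791966e+00,  1.31359896e-01]))
both 72 (np.float64(-103.72137451171875), array([ 6.71189818e+02, -1.25907390e+01,  1.44125418e-01]))
a 80 (np.float64(-59.94525146484375), array([ 6.71910548e+02, -9.64681131e+00,  1.42277504e-01]))
a 72 (np.float64(-59.27001953125), array([ 6.71765057e+02, -1.11917905e+01,  1.33871627e-01]))
b 80 (np.float64(-59.56414031982422), array([ 6.71437303e+02, -1.20454691e+01,  1.35985339e-01]))
b 72 (np.float64(-59.61488723754883), array([ 6.70300360e+02, -1.29308838e+01,  1.39807744e-01]))
hole [[-106.0159554   134.79055043  158.        ]]
slot [[-106.67662332   48.53451669  150.        ]]
handle corner [[-104.74992162  -99.0250703   140.        ]] [[-91.67743169 -86.54442126 140.        ]]
```

View pics/fit.png

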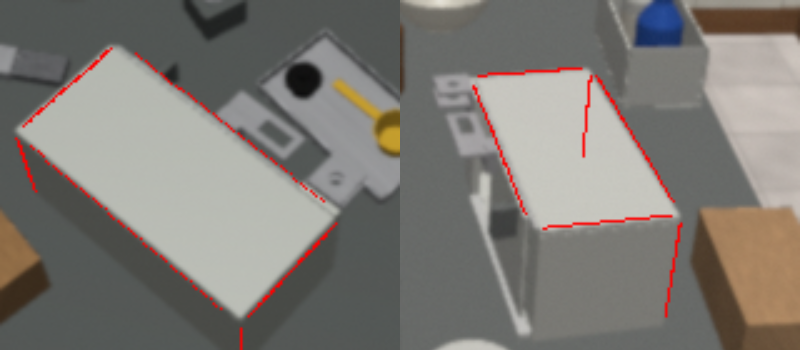

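Red box fits the cabinet in both views; pose about (671,-10), yaw 0.14. The tongue slot sits about 86 mm from shut. Next I go over the cabinet front for a closer look.

```bash
python3 -m crank '[{"jaw":1,"slide":[0,0,-0.027],"roll":-6},{"jaw":1,"slide":[0,0,-0.027],"roll":-6},{"jaw":1,"slide":[0,0,-0.027],"roll":-6},{"jaw":1,"slide":[0,0,-0.027],"roll":-6},{"jaw":1,"slide":[-0.0225,-0.0345,0],"roll":0},{"jaw":1,"slide":[-0.0225,-0.0345,0],"roll":0},{"jaw":1,"slide":[-0.0225,-0.0345,0],"roll":0},{"jaw":1,"slide":[-0.0225,-0.0345,0],"roll":0},{"jaw":1,"slide":[-0.0225,-0.0345,0],"roll":0},{"jaw":1,"slide":[-0.0225,-0.0345,0],"roll":0}]' && python3 -m crank '[{"jaw":1,"slide":[-0.0205,-0.0315,0],"roll":0},{"jaw":1,"slide":[-0.0205,-0.0315,0],"roll":0},{"jaw":1,"slide":[-0.0205,-0.0315,0],"roll":0},{"jaw":1,"slide":[-0.0205,-0.0315,0],"roll":0},{"jaw":1,"slide":[-0.0205,-0.0315,0],"roll":0},{"jaw":1,"slide":[-0.0205,-0.0315,0],"roll":0},{"jaw":1,"slide":[-0.0205,-0.0315,0],"roll":0},{"jaw":1,"slide":[-0.0205,-0.0315,0],"roll":0},{"jaw":1,"slide":[-0.0205,-0.0315,0],"roll":0},{"jaw":1,"slide":[-0.0205,-0.0315,0],"roll":0}]'
python3 - <<'E'
from h import *
w=cam('wrist');print(ray(w,(256,192)),w['camera_matrix'])
for l in ['cabinet','handle']:
  for d in r.search_frame(w,l): print(l,[round(x) for x in d['extent']],round(d['confidence'],2))
cv2.imwrite('w1raw.png',w['img'])
save(cv2.resize(w['img'],(800,600)),'w1.png')
np.save('w1.npy',w,allow_pickle=True)
E
```

```text
time: 2.38
tool_pos: [314.1, 341.6, 300.5]
tcp_rot: [0.0, -0.071, 0.997, 0.0]
contact_force: [0.8, 1.3, 0.2]
gripper_width: 85.2
gripper_force: 0.0
time: 3.22
tool_pos: [561.7, 58.7, 300.3]
tcp_rot: [0.0, -0.071, 0.997, 0.0]
contact_force: [0.0, -0.7, 0.1]
gripper_width: 85.4
gripper_force: 0.0
(array([484.32716826,  48.6990874 , 480.76012429]), array([ 0.30038546,  0.03684229, -0.95310609])) [[291.86483822   0.         257.75320118]
 [  0.         291.86483822 192.8164187 ]
 [  0.           0.           1.        ]]
cabinet [49, 142, 279, 153] 0.81
handle [80, 148, 175, 43] 0.65
handle [211, 11, 94, 49] 0.39
```

View pics/w1.png

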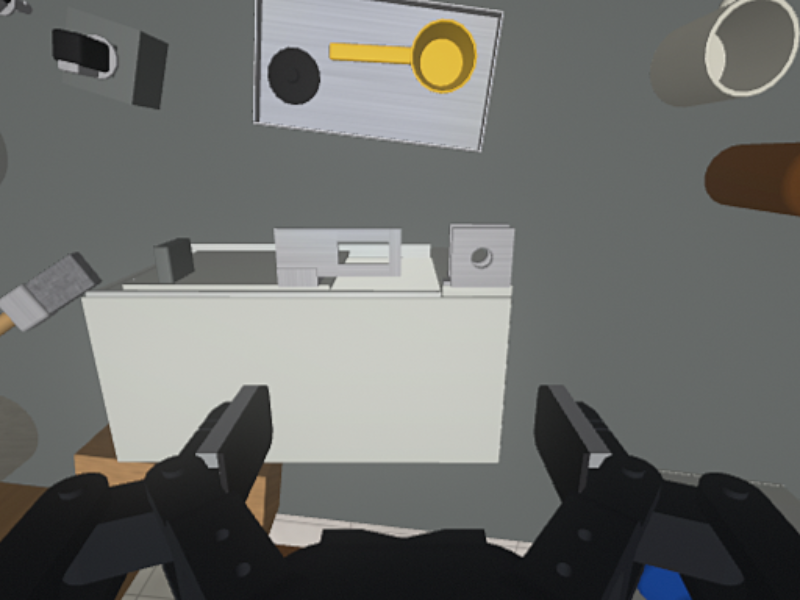

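The wrist view (800x600) shows the clevis hole at (481,257), the tongue slot at (363,255), the handle top near (165,263) and the middle pin in its stand at (85,52). The cabinet top corners are at (84,296), (512,292), (499,462) and (117,462).

```bash
python3 - <<'E'
from fit import *
w=np.load('w1.npy',allow_pickle=True).item();p0=np.array([671,-10,.14])
f=.64
for uv in [(84,296),(512,292),(499,462),(117,462)]:
    P=onz(w,np.array(uv)*f,150);print(P.round(1))
T=[(0,1),(1,2),(2,3),(3,0)]
for hx in(80,):
    s,p=fitbox([(w,[(1,2),(2,3),(3,0),(0,1)])],p0,hx,165,150);print(hx,s,p)
for q in(p,p0):
    print('hole',W2C(q,onz(w,np.array((481,257))*f,158)),'slot',W2C(q,onz(w,np.array((363,255))*f,149)),'handle',W2C(q,onz(w,np.array((165,263))*f,140)))
np.save('cab.npy',p)
I=w['img'].copy()
for x in proj(w,C2W(p,[[-104,y,158] for y in (125,135,145)])): cv2.circle(I,tuple(int(round(t)) for t in x),0,(255,0,0),-1)
for x in proj(w,edges(p,80,165,150,T)): cv2.circle(I,tuple(int(round(t)) for t in x),0,(255,0,0),-1)
save(np.vstack([cv2.resize(I[140:200,40:200],(800,300)),cv2.resize(I[140:200,180:340],(800,300))]),'w1fit.png')
E
```

```text
[ 619.4 -176.3  150. ]
[570.3 144.5 150. ]
[721. 166. 150.]
[ 767.5 -158.7  150. ]
80 -52.54515838623047 [ 6.67017817e+02 -7.59597190e+00  1.39263283e-01]
hole [[-103.32241513  137.69513591  158.        ]] slot [[-102.63418393   51.8851661   149.        ]] handle [[ -94.07303168 -100.35476782  140.        ]]
hole [[-106.82870045  140.70741115  158.        ]] slot [[-106.20368706   54.8969576   149.        ]] handle [[-97.75469479 -97.34924215 140.        ]]
```

View pics/w1fit.png

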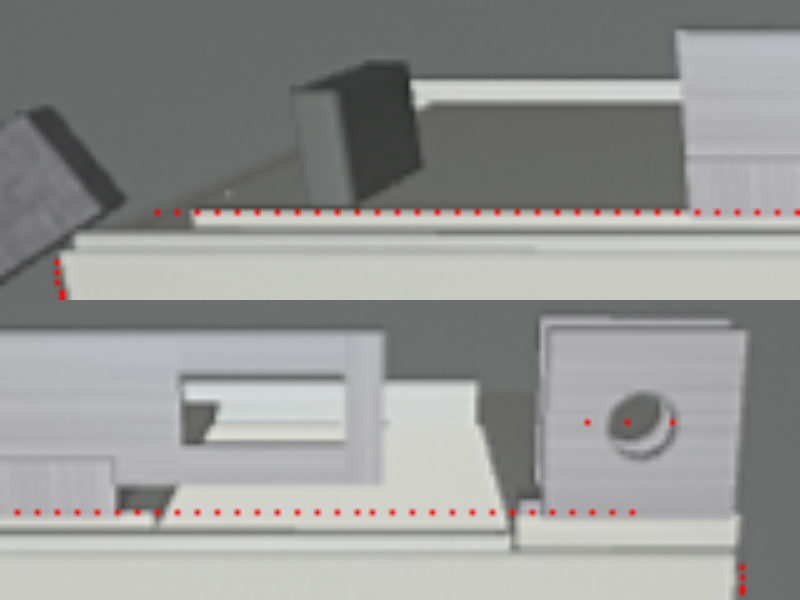

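```bash
python3 - <<'E'
from fit import *
w=np.load('w1.npy',allow_pickle=True).item();p=np.load('cab.npy');a=cam('scene')
hw=(308.2,165);hs=(284.4,221.2)
P=tri([(w,hw),(a,hs)]);print('hole tri',P,W2C(p,P),proj(w,P)-hw,proj(a,P)-hs)
P=tri([(w,(107.4,157)),(a,(220.4,175.6))]);print('hcorner',P,W2C(p,P),proj(w,P)-(107.4,157))
for z in(128,140):
  print([W2C(p,onz(w,(40+u/5,140+v/5),z))[0].round(1) for u,v in((293,90),(337,85),(312,205),(355,205))])
  P=onz(w,(104.8,169.4),z);print('handle top',P,W2C(p,P)); 
s=r.get_state();print(s['tool_pos'],s['tcp_rot'])
M=R.from_quat(np.roll(s['tcp_rot'],-1)).as_matrix();print(M.round(3))
tgt=onz(w,(104.8,169.4),140);print('move tool',M.T@(tgt-s['tool_pos']), 'cab yaw err deg',np.degrees(np.arctan2(M[1,1],M[0,1])-np.pi/2-p[2]))
E
```

```text
hole tri [546.32357675 115.34585432 156.45654685] [[-102.45974924  138.50556695  156.45654685]] [[ 0.09095566 -0.05991151]] [[-0.04565645 -0.0038382 ]]
hcorner [ 575.68791448 -120.94208354  131.73431874] [[-106.17967324  -99.57092512  131.73431874]] [[ 0.67952368 -0.01783086]]
[array([-104.2, -113.3,  128. ]), array([-105.4, -102.3,  128. ]), array([ -75. , -113.3,  128. ]), array([ -75.1, -102.5,  128. ])]
handle top [ 592.95339937 -126.9816496   128.        ] [[ -89.91971732 -107.94870286  128.        ]]
[array([-106.5, -106.7,  140. ]), array([-107.7,  -96.1,  140. ]), array([ -78.4, -106.7,  140. ]), array([-78.4, -96.3, 140. ])]
handle top [ 589.25821195 -121.00543885  140.        ] [[ -92.74955076 -101.51740847  140.        ]]
[560.90848081  59.93892252 299.7721482 ] [-4.58722073e-04 -7.02451262e-02  9.97529651e-01  8.82534810e-05]
[[-0.99  -0.14  -0.001]
 [-0.14   0.99   0.   ]
 [ 0.001  0.    -1.   ]]
move tool [  -2.85604646 -183.17011033  159.72558402] cab yaw err deg 0.07692942678779538
```

```bash
python3 -m crank '[{"jaw":1,"slide":[0,-0.037,0],"roll":0},{"jaw":1,"slide":[0,-0.037,0],"roll":0},{"jaw":1,"slide":[0,-0.037,0],"roll":0},{"jaw":1,"slide":[0,-0.037,0],"roll":0},{"jaw":1,"slide":[0,-0.037,0],"roll":0},{"jaw":1,"slide":[0,0,0.03],"roll":0},{"jaw":1,"slide":[0,0,0.03],"roll":0},{"jaw":1,"slide":[0,0,0.025],"roll":0},{"jaw":1,"slide":[0,0,0],"roll":0},{"jaw":1,"slide":[0,0,0],"roll":0}]'
python3 - <<'E'
from fit import *
p=np.load('cab.npy')
s=r.get_state();print(W2C(p,s['tool_pos']))
w=cam('wrist')
for d in r.search_frame(w,'handle'): print([round(x) for x in d['extent']],round(d['confidence'],2))
save(w['img'],'w2.png')
E
```

```text
time: 4.25
tool_pos: [586.7, -121.6, 215.7]
tcp_rot: [-0.0, -0.072, 0.997, 0.0]
contact_force: [1.2, -0.8, 1.0]
gripper_width: 85.5
gripper_force: 0.0
[[ -95.36270443 -101.71995046  215.65685969]]
[221, 163, 244, 49] 0.56
```

View pics/w2.png

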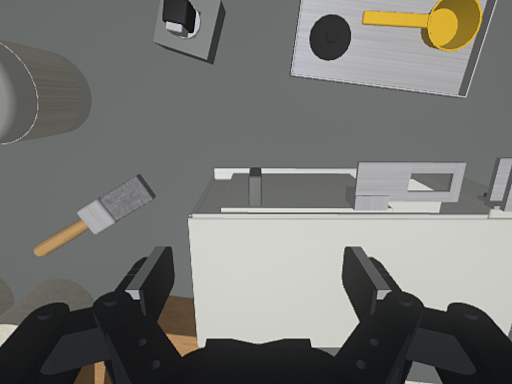

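The wrist view (512x384) shows the handle at (255,190), centred between the fingers (image centre column 258). Now down and close.

```bash
python3 -m crank '[{"jaw":0.7,"slide":[0,0,0.025],"roll":0},{"jaw":0.7,"slide":[0,0,0.025],"roll":0},{"jaw":0.7,"slide":[0,0,0.025],"roll":0},{"jaw":0.7,"slide":[0,0,0.02],"roll":0},{"jaw":0.7,"slide":[0,0,0.017],"roll":0},{"jaw":0.5,"slide":[0,0,0],"roll":0},{"jaw":0.3,"slide":[0,0,0],"roll":0},{"jaw":0.2,"slide":[0,0,0],"roll":0},{"jaw":0.1,"slide":[0,0,0],"roll":0},{"jaw":0.0,"slide":[0,0,0],"roll":0}]'
python3 -m crank '[{"jaw":0,"slide":[0,0,0],"roll":0},{"jaw":0,"slide":[0,0,0],"roll":0},{"jaw":0,"slide":[0,0,0],"roll":0},{"jaw":0,"slide":[0,0,0],"roll":0},{"jaw":0,"slide":[0,0,0],"roll":0},{"jaw":0,"slide":[0,0,0],"roll":0},{"jaw":0,"slide":[0,0,0],"roll":0},{"jaw":0,"slide":[0,0,0],"roll":0},{"jaw":0,"slide":[0,0,0],"roll":0},{"jaw":0,"slide":[0,0,0],"roll":0}]'
```

```text
time: 5.18
tool_pos: [587.6, -122.8, 104.8]
tcp_rot: [0.001, -0.071, 0.997, -0.0]
contact_force: [0.5, 0.0, 0.1]
gripper_width: 0.2
gripper_force: 0.0
time: 6.02
tool_pos: [587.0, -122.7, 103.3]
tcp_rot: [-0.0, -0.071, 0.997, -0.0]
contact_force: [-0.6, -0.1, -0.7]
gripper_width: -0.1
gripper_force: 0.0
```

```bash
python3 - <<'E'
from fit import *
p=np.load('cab.npy')
w=cam('wrist');b=cam('side')
s=r.get_state();print(W2C(p,s['tool_pos']))
print(proj(b,s['tool_pos']),proj(w,s['tool_pos']))
save(np.hstack([cv2.resize(w['img'][130:330,150:350],(400,400)),cv2.resize(b['img'][120:260,220:360],(400,400))]),'w3.png')
E
```

```text
[[ -95.24619981 -102.84369192  103.26285806]]
[[269.76090062 223.0176071 ]] [[256.24697214 221.52209831]]
```

View pics/w3.png

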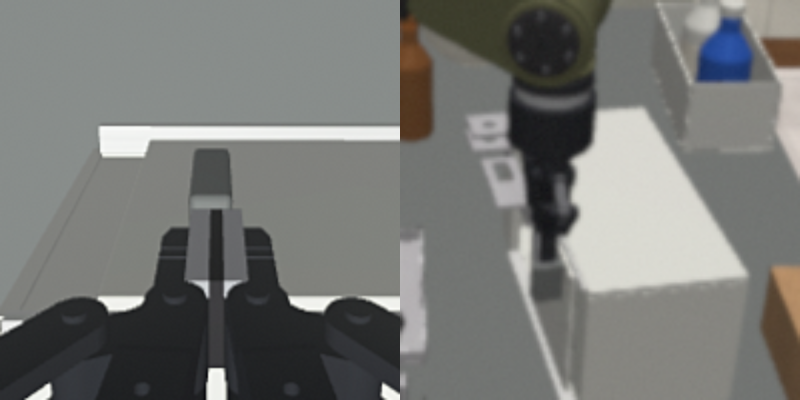

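```bash
python3 - <<'E'
from fit import *
p=np.load('cab.npy')
w=cam('wrist');b=cam('side')
s=r.get_state();T=s['tool_pos']
for dz in(0,10,20,30,40):
    print(dz,((proj(w,T+[0,0,dz])-[150,130])*2).round(),((proj(b,T+[0,0,dz])-[220,120])*400/140+[400,0]).round())
g=cv2.cvtColor(w['img'],cv2.COLOR_RGB2GRAY)
print('col crop212',list(zip(range(140,300,4),g[200:280:2,256])))
print('col crop200',list(zip(range(140,300,4),g[200:280:2,250])))
for v in (205,215,225,230,235,245,255,262,268): print(v*2-260,g[v,236:276].tolist())
for c in(w,b):
  for n in('handle','door'):
    for d in r.silhouettes(c,n): 
        m=d['mask'];print(n,[round(x) for x in d['extent']],round(d['confidence'],2),m.sum())
E
```

```text
0 [[212. 183.]] [[542. 294.]]
10 [[212. 196.]] [[543. 286.]]
20 [[212. 209.]] [[543. 277.]]
30 [[212. 225.]] [[543. 268.]]
40 [[212. 242.]] [[544. 260.]]
col crop212 [(140, np.uint8(144)), (144, np.uint8(129)), (148, np.uint8(94)), (152, np.uint8(76)), (156, np.uint8(78)), (160, np.uint8(77)), (164, np.uint8(78)), (168, np.uint8(77)), (172, np.uint8(78)), (176, np.uint8(76)), (180, np.uint8(78)), (184, np.uint8(76)), (188, np.uint8(77)), (192, np.uint8(76)), (196, np.uint8(120)), (200, np.uint8(137)), (204, np.uint8(146)), (208, np.uint8(94)), (212, np.uint8(35)), (216, np.uint8(36)), (220, np.uint8(38)), (224, np.uint8(37)), (228, np.uint8(37)), (232, np.uint8(35)), (236, np.uint8(36)), (240, np.uint8(36)), (244, np.uint8(38)), (248, np.uint8(37)), (252, np.uint8(37)), (256, np.uint8(36)), (260, np.uint8(37)), (264, np.uint8(36)), (268, np.uint8(36)), (272, np.uint8(35)), (276, np.uint8(34)), (280, np.uint8(50)), (284, np.uint8(61)), (288, np.uint8(59)), (292, np.uint8(61)), (296, np.uint8(62))]
col crop200 [(140, np.uint8(144)), (144, np.uint8(128)), (148, np.uint8(95)), (152, np.u
[... 1932 characters left out ...]

250 [45, 46, 44, 45, 45, 43, 39, 77, 104, 106, 105, 105, 105, 104, 104, 104, 105, 109, 82, 45, 36, 38, 40, 37, 34, 60, 102, 107, 105, 105, 103, 103, 104, 104, 106, 108, 83, 49, 42, 44]
264 [41, 44, 42, 41, 40, 38, 46, 100, 108, 104, 104, 104, 104, 104, 104, 104, 105, 110, 69, 37, 36, 37, 37, 38, 34, 43, 101, 107, 104, 104, 102, 103, 104, 105, 104, 105, 110, 70, 40, 39]
276 [41, 41, 40, 41, 39, 33, 81, 104, 104, 103, 103, 102, 101, 101, 102, 102, 103, 109, 67, 36, 34, 37, 37, 36, 33, 41, 98, 105, 102, 101, 100, 102, 102, 102, 103, 103, 106, 95, 53, 36]
handle [199, 202, 310, 86] 0.58 20961
door [199, 200, 313, 84] 0.56 20985
handle [252, 177, 29, 81] 0.71 739
door [252, 175, 31, 79] 0.84 731
```

The wrist crop shows the closed fingertips ending at row about 234, above the handle top. The visible tips stop short of where the reported TCP projects, and the side view agrees. The handle top is therefore lower than I assumed (128, not 140). Next: open, go lower and close again.

```bash
python3 -m crank '[{"jaw":0.6,"slide":[0,0,0],"roll":0},{"jaw":0.6,"slide":[0,0,0],"roll":0},{"jaw":0.6,"slide":[0,0,0],"roll":0},{"jaw":0.6,"slide":[0,0,0],"roll":0},{"jaw":0.6,"slide":[0,0,0],"roll":0},{"jaw":0.6,"slide":[0,0,0.005],"roll":0},{"jaw":0.6,"slide":[0,0,0.005],"roll":0},{"jaw":0.6,"slide":[0,0,0.005],"roll":0},{"jaw":0.6,"slide":[0,0,0.003],"roll":0},{"jaw":0.6,"slide":[0,0,0],"roll":0}]'
python3 -m crank '[{"jaw":0,"slide":[0,0,0],"roll":0},{"jaw":0,"slide":[0,0,0],"roll":0},{"jaw":0,"slide":[0,0,0],"roll":0},{"jaw":0,"slide":[0,0,0],"roll":0},{"jaw":0,"slide":[0,0,0],"roll":0},{"jaw":0,"slide":[0,0,0],"roll":0},{"jaw":0,"slide":[0,0,0],"roll":0},{"jaw":0,"slide":[0,0,0],"roll":0},{"jaw":0,"slide":[0,0,0],"roll":0},{"jaw":0,"slide":[0,0,0],"roll":0}]'
python3 - <<'E'
from h import *
w=cam('wrist');g=cv2.cvtColor(w['img'],cv2.COLOR_RGB2GRAY)
for c in(240,250,256,262): print(c,g[190:270:2,c].tolist())
print(g[225,200:310].tolist())
E
```

```text
time: 7.25
tool_pos: [586.5, -122.6, 84.2]
tcp_rot: [-0.001, -0.071, 0.997, 0.0]
contact_force: [-0.1, -0.2, 0.2]
gripper_width: 51.2
gripper_force: 0.0
time: 8.08
tool_pos: [587.1, -122.8, 85.8]
tcp_rot: [0.0, -0.071, 0.997, -0.0]
contact_force: [-1.1, 0.3, 5.9]
gripper_width: 10.6
gripper_force: 61.1
240 [144, 143, 143, 137, 156, 249, 244, 250, 135, 133, 133, 133, 133, 134, 133, 133, 133, 132, 132, 132, 132, 132, 109, 109, 109, 109, 109, 108, 109, 108, 107, 108, 108, 108, 108, 107, 107, 108, 109, 104]
250 [143, 144, 144, 137, 146, 249, 243, 250, 134, 133, 133, 135, 96, 80, 81, 82, 81, 80, 80, 81, 81, 81, 80, 80, 79, 78, 107, 133, 148, 148, 147, 147, 146, 145, 145, 146, 144, 144, 144, 144]
256 [143, 144, 143, 136, 146, 249, 242, 251, 135, 133, 133, 136, 86, 82, 82, 82, 81, 81, 81, 81, 81, 81, 80, 80, 79, 76, 105, 132, 145, 145, 145, 144, 145, 145, 143, 143, 143, 143, 143, 142]
262 [143, 144, 144, 137, 144, 248, 242, 249, 144, 132, 133, 138, 86, 82, 82, 82, 81, 81, 80, 81, 80, 80, 81, 79, 81, 77, 106, 133, 144, 144, 144, 143, 142, 142, 143, 141, 142, 143, 141, 141]
[132, 132, 132, 132, 133, 133, 132, 133, 133, 132, 132, 132, 133, 132, 133, 132, 132, 133, 136, 133, 131, 133, 133, 133, 133, 132, 132, 133, 132, 132, 133, 132, 132, 133, 133, 133, 132, 131, 133, 132, 133, 133, 132, 133, 133, 133, 136, 115, 86, 81, 81, 81, 81, 80, 80, 80, 82, 82, 80, 81, 81, 81, 81, 80, 80, 81, 78, 74, 96, 130, 134, 132, 132, 133, 132, 131, 132, 132, 132, 132, 132, 132, 132, 131, 132, 132, 132, 132, 131, 131, 132, 132, 132, 131, 132, 132, 131, 131, 132, 132, 132, 131, 133, 132, 131, 132, 131, 132, 133, 131]
```

```bash
python3 - <<'E'
from fit import *
from scipy.optimize import fsolve
p=np.load('cab.npy')
w=cam('wrist');b=cam('side');s=r.get_state();T=s['tool_pos']
y=W2C(p,T)[0,1]
f=lambda v:[proj(w,C2W(p,[v[0],y,v[1]]))[0,1]-242.3, proj(w,C2W(p,[v[0],y,v[1]-40]))[0,1]-213.3]
print('cam',ray(w,(256,192))[0],'handle front x, top z',fsolve(f,[-110,128]))
# from width
L=onz(w,(247.3,240),128);
for z in(100,110,128): print(z,W2C(p,onz(w,(268,240),z))[0,1]-W2C(p,onz(w,(246.8,240),z))[0,1], W2C(p,onz(w,(257,242.3),z)))
# earlier shut tip: tri
w1=dict(w);P=T+np.array([0,0,17.5])
t=np.array(w['tvec']).ravel(); Rm=cv2.Rodrigues(np.array(w['rvec'],float))[0]
w1['tvec']=t-Rm@np.array([0,0,17.5])
Q=tri([(w1,(256,234)),(b,(270.8,211.7))]);print('tip',Q,'tcp then',T+[0,0,17.5],proj(w1,Q),proj(b,Q))
E
```

```text
cam [ 509.67193029 -132.77404016  266.1489745 ] handle front x, top z [-103.18110558  131.16763336]
100 13.368278967023912 [[ -87.01628042 -102.41715775  100.        ]]
110 12.563683030925034 [[ -92.20335315 -102.39953856  110.        ]]
128 11.11541034594704 [[-101.54008406 -102.36782402  128.        ]]
tip [ 584.44712958 -122.75343243  138.0019462 ] tcp then [ 587.16530596 -122.8078207   103.27355755] [[256.64021338 242.12689325]] [[269.32475053 212.52130881]]
```

```bash
python3 -m crank '[{"jaw":0,"slide":[0,0.01,0],"roll":0},{"jaw":0,"slide":[0,0.01,0],"roll":0},{"jaw":0,"slide":[0,0.01,0],"roll":0},{"jaw":0,"slide":[0,0.01,0],"roll":0},{"jaw":0,"slide":[0,0.01,0],"roll":0},{"jaw":0,"slide":[0,0.01,0],"roll":0},{"jaw":0,"slide":[0,0.01,0],"roll":0},{"jaw":0,"slide":[0,0.003,0],"roll":0},{"jaw":0,"slide":[0,0.002,0],"roll":0},{"jaw":0,"slide":[0,0,0],"roll":0}]'
python3 -m crank '[{"jaw":0,"slide":[0,0.001,0],"roll":0},{"jaw":0,"slide":[0,0.001,0],"roll":0},{"jaw":0,"slide":[0,0.001,0],"roll":0},{"jaw":0,"slide":[0,0.001,0],"roll":0},{"jaw":0,"slide":[0,0,0],"roll":0},{"jaw":0,"slide":[0,0,0],"roll":0},{"jaw":0,"slide":[0,0,0],"roll":0},{"jaw":0,"slide":[0,0,0],"roll":0},{"jaw":0,"slide":[0,0,0],"roll":0},{"jaw":0,"slide":[0,0,0],"roll":0}]'
```

```text
time: 9.07
tool_pos: [576.5, -47.6, 85.8]
tcp_rot: [0.0, -0.071, 0.997, 0.0]
contact_force: [-1.4, 3.5, 6.0]
gripper_width: 10.4
gripper_force: 61.3
time: 9.9
tool_pos: [576.1, -44.3, 85.8]
tcp_rot: [0.0, -0.071, 0.997, -0.0]
contact_force: [-0.2, -1.1, 5.9]
gripper_width: 10.2
gripper_force: 61.3
```

```bash
python3 -m crank '[{"jaw":0,"slide":[0,0.001,0],"roll":0},{"jaw":0,"slide":[0,0.001,0],"roll":0},{"jaw":0,"slide":[0,0.001,0],"roll":0},{"jaw":0,"slide":[0,0.001,0],"roll":0},{"jaw":0,"slide":[0,0.001,0],"roll":0},{"jaw":0,"slide":[0,0,0],"roll":0},{"jaw":0,"slide":[0,0,0],"roll":0},{"jaw":0,"slide":[0,0,0],"roll":0},{"jaw":0,"slide":[0,0,0],"roll":0},{"jaw":0,"slide":[0,0,0],"roll":0}]'
python3 -m crank '[{"jaw":0,"slide":[0,0.001,0],"roll":0},{"jaw":0,"slide":[0,0.001,0],"roll":0},{"jaw":0,"slide":[0,0.001,0],"roll":0},{"jaw":0,"slide":[0,0.001,0],"roll":0},{"jaw":0,"slide":[0,0,0],"roll":0},{"jaw":0,"slide":[0,0,0],"roll":0},{"jaw":0,"slide":[0,0,0],"roll":0},{"jaw":0,"slide":[0,0,0],"roll":0},{"jaw":0,"slide":[0,0,0],"roll":0},{"jaw":0,"slide":[0,0,0],"roll":0}]'
```

```text
time: 10.73
tool_pos: [575.8, -42.0, 85.7]
tcp_rot: [0.001, -0.071, 0.998, -0.002]
contact_force: [3.4, -19.7, 2.7]
gripper_width: 10.4
gripper_force: 61.0
time: 11.57
tool_pos: [575.8, -41.9, 85.8]
tcp_rot: [0.002, -0.07, 0.998, -0.005]
contact_force: [8.0, -46.1, -1.9]
gripper_width: 10.3
gripper_force: 60.6
```

Door is at its hard stop (20 N, then 46 N). Back off the push, open, lift, and go look at the pin.

```bash
python3 -m crank '[{"jaw":0,"slide":[0,-0.003,0],"roll":0},{"jaw":0,"slide":[0,-0.003,0],"roll":0},{"jaw":0,"slide":[0,0,0],"roll":0},{"jaw":0.3,"slide":[0,0,0],"roll":0},{"jaw":0.6,"slide":[0,0,0],"roll":0},{"jaw":0.6,"slide":[0,0,0],"roll":0},{"jaw":0.6,"slide":[0,0,0],"roll":0},{"jaw":0.6,"slide":[0,0,-0.03],"roll":0},{"jaw":0.6,"slide":[0,0,-0.04],"roll":0},{"jaw":0.7,"slide":[0,0,-0.04],"roll":0}]'
python3 -m crank '[{"jaw":0.7,"slide":[0.026,-0.0255,0],"roll":0},{"jaw":0.7,"slide":[0.026,-0.0255,0],"roll":0},{"jaw":0.7,"slide":[0.026,-0.0255,0],"roll":0},{"jaw":0.7,"slide":[0.026,-0.0255,0],"roll":0},{"jaw":0.7,"slide":[0.026,-0.0255,0],"roll":0},{"jaw":0.7,"slide":[0.026,-0.0255,0],"roll":0},{"jaw":0.7,"slide":[0,0,0],"roll":0},{"jaw":0.7,"slide":[0,0,0],"roll":0},{"jaw":0.7,"slide":[0,0,0],"roll":0},{"jaw":0.7,"slide":[0,0,0],"roll":0}]'
python3 - <<'E'
from h import *
w=cam('wrist');print(r.get_state()['tool_pos'])
for l in ['pin','stand_top','pin_head','tray']:
  for d in r.search_frame(w,l): print(l,[round(x) for x in d['extent']],round(d['confidence'],2))
np.save('w4.npy',w,allow_pickle=True)
save(cv2.resize(w['img'],(800,600)),'w4.png')
E
```

```text
time: 12.4
tool_pos: [574.7, -41.2, 196.0]
tcp_rot: [-0.001, -0.071, 0.997, 0.0]
contact_force: [1.6, 0.1, 0.0]
gripper_width: 59.3
gripper_force: 0.0
time: 13.23
tool_pos: [443.2, -214.2, 195.2]
tcp_rot: [-0.0, -0.072, 0.997, 0.0]
contact_force: [-0.3, 0.6, -0.2]
gripper_width: 60.0
gripper_force: 0.0
[ 443.18869775 -214.15538029  195.17972564]
pin [163, 113, 25, 28] 0.91
pin [253, 52, 57, 53] 0.88
pin [238, 153, 28, 42] 0.72
pin [338, 105, 174, 117] 0.35
stand_top [219, 133, 65, 67] 0.73
pin_head [158, 114, 34, 25] 0.85
pin_head [255, 48, 56, 58] 0.79
pin_head [237, 157, 28, 37] 0.56
pin_head [261, 270, 251, 114] 0.15
tray [338, 105, 174, 115] 0.75
```

View pics/w4.png

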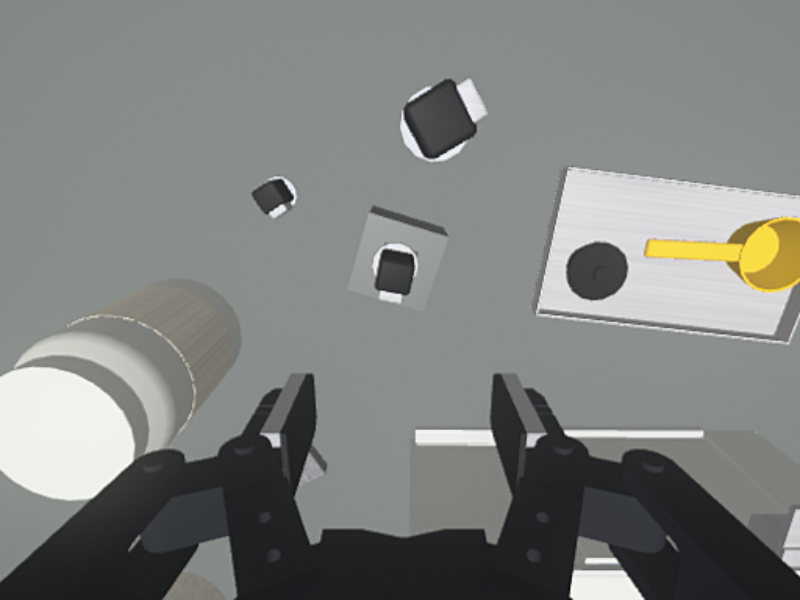

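The wrist view (800x600) shows the middle pin's head at (396,271) in the grey stand, its button pointing down-image at (390,296), towards world +x. The small look-alike is at (275,197) and the large at (440,120). I'll measure the head precisely.

```bash
python3 - <<'E'
from h import *
w=np.load('w4.npy',allow_pickle=True).item();s=r.get_state()
g=cv2.cvtColor(w['img'],cv2.COLOR_RGB2GRAY)
print(g[150:200:2,232:274:2])
m=np.zeros_like(g);m[150:200,228:276]=((g<75)*255)[150:200,228:276]
k=max(cv2.findContours(m,0,2)[0],key=cv2.contourArea);rc=cv2.minAreaRect(k);print(rc)
bx=cv2.boxPoints(rc);print(bx.round(1))
W=np.array([onz(w,u,88) for u in bx]);print(W.round(1),W.mean(0))
M=R.from_quat(np.roll(s['tcp_rot'],-1)).as_matrix()
for i in range(4): 
    d=W[(i+1)%4]-W[i];print(np.linalg.norm(d).round(1),np.degrees(np.arctan2(d[1],d[0])).round(1))
m2=np.zeros_like(g);m2[184:200,236:266]=((g>150)*255)[184:200,236:266]
v,u=np.nonzero(m2);print('btn px',u.mean(),v.mean(),len(u))
B=onz(w,(u.mean(),v.mean()),80);print('btn',B)
print('tool x dir',M[:,0],s['q'])
E
```

```text
[[161 163 162 162 162 162 162 161 162 160 162 161 160 161 160 160 160 159
  160 159 159]
 [161 162 163 162 162 162 161 162 161 161 161 160 160 159 161 160 159 159
  159 159 158]
 [163 162 162 162 162 162 162 155 162 159 159 158 159 160 160 159 159 159
  159 158 158]
 [162 161 160 161 162 160 161 104 210 230 229 231 223 159 151 159 159 158
  158 158 157]
 [161 161 160 161 161 136 219 223 246 249 242 234 235 238 230 145 159 158
  158 159 157]
 [160 160 161 160 158 210 163  23  24  39 111 156 210 246 248 244 131 151
  158 158 156]
 [160 159 160 159 167 246  60  43  45  44  44  38  33  25  39 109 233  94
  153 157 157]
 [160 160 159 153 237 250  32  44  45  46  46  45  44  43  43  39  76 167
  157 156 156]
 [159 160 159 134 239 182  44  53  50  47  46  46  44  45  45  45  15 218
  153 155 156]
 [158 158 158 165 237 142  60  76  72  65  60  54  53  50  47  46  19 242
  148 155 154]
 [158 158 157 204 240 105  67  74  73  73  71  71  71  68  64  59  32 234
  151 156 155]
 [157 158 157 152 246  50  70  72  72  70  68  69  68  68  68  67  28 226
  149 154 154]
 [157 157 157 149 247  39  70  7
[... 1030 characters left out ...]
 142]
 [141 141 141 139 141 141 141 141 142 141 141 141 141 141 140 141 143 144
  148 151 140]]
((252.82693481445312, 173.86538696289062), (22.357240676879883, 26.083446502685547), 11.309932708740234)
[[239.3 184.5]
 [244.4 158.9]
 [266.3 163.3]
 [261.2 188.8]]
[[ 450.8 -231.2   88. ]
 [ 423.7 -229.4   88. ]
 [ 425.  -207.1   88. ]
 [ 452.2 -208.3   88. ]] [ 437.91679083 -219.01470285   88.        ]
27.1 176.3
22.4 86.7
27.3 -2.4
23.0 -93.6
btn px 252.1658031088083 189.78238341968913 193
btn [ 457.02045524 -217.18275445   80.        ]
tool x dir [-9.89768039e-01 -1.42685689e-01  1.49562685e-04] [-5.25450543e-01  1.68367752e-01  1.67632099e+00  1.71090715e-05
  1.29710753e+00 -2.23942583e+00]
```

```bash
python3 - <<'E'
from h import *
from scipy.optimize import least_squares
w=np.load('w4.npy',allow_pickle=True).item();s=r.get_state()
print('collar',onz(w,(253,169.3),52))
for u in((238.5,166),(267.5,166),(253,155)): print(onz(w,u,52))
print('back edge',onz(w,(254,168),88),'front',onz(w,(252,187),88),'btn',onz(w,(253,193.5),87))
print('head L/R mid', onz(w,(242,176),88),onz(w,(264,178),88))
g=cv2.cvtColor(w['img'],cv2.COLOR_RGB2GRAY)
# synthetic overlay check: candidate axis
for ax in(438,441,444):
    c,sn=np.cos(-.055),np.sin(-.055)
    loc=lambda x,y,z:[ax+c*x-sn*y,-219+sn*x+c*y,48+z]
    print(ax,'back mid',proj(w,loc(-12,0,40)).round(1),'btn mid',proj(w,loc(17,0,39)).round(1),'btn base',proj(w,loc(17,0,13)).round(1),'collar back',proj(w,loc(-17,0,4)).round(1),'R',proj(w,loc(0,17,4)).round(1),'L',proj(w,loc(0,-17,4)).round(1))
b=cam('side');a=cam('scene')
for c in(a,b):
  print([ (np.array(d['extent']).round(),round(d['confidence'],2)) for d in r.search_frame(c,'pin_head')], proj(c,[441,-219,74]))
E
```

```text
collar [ 441.42236699 -218.89842559   52.        ]
[ 439.98210497 -235.65791186   52.        ]
[ 435.29419311 -203.19348494   52.        ]
[ 425.21421417 -221.15725831   52.        ]
back edge [ 431.53941825 -218.69969177   88.        ] front [ 451.61053729 -217.95783695   88.        ] btn [ 458.7419745  -215.94129324   87.        ]
head L/R mid [ 441.5105323  -229.61204462   88.        ] [ 440.39204549 -207.17376455   88.        ]
438 back mid [[255.1 162.7]] btn mid [[249.7 189.5]] btn base [[250.3 182.7]] collar back [[256.3 151.7]] R [[268.  169.3]] L [[238.5 163.5]]
441 back mid [[254.7 165.6]] btn mid [[249.3 192.3]] btn base [[249.9 185.3]] collar back [[255.9 154.3]] R [[267.6 171.8]] L [[238.2 166. ]]
444 back mid [[254.3 168.5]] btn mid [[248.9 195. ]] btn base [[249.6 187.8]] collar back [[255.5 157. ]] R [[267.2 174.3]] L [[237.9 168.6]]
[(array([257., 117.,  13.,  26.]), 0.77), (array([230., 140.,   8.,  10.]), 0.64), (array([222., 121.,  10.,  10.]), 0.4), (array([156., 170., 142., 126.]), 0.16)] [[235.22197072 141.73870227]]
[] [[214.82104322 256.09980581]]
```

```bash
python3 -m crank '[{"jaw":1,"slide":[0,0,0],"roll":7.1},{"jaw":1,"slide":[0,0,0],"roll":7.1},{"jaw":1,"slide":[0,0,0],"roll":7.1},{"jaw":1,"slide":[0,0,0],"roll":7.1},{"jaw":1,"slide":[0,0,0],"roll":7.1},{"jaw":1,"slide":[0,0,0],"roll":7.1},{"jaw":1,"slide":[0,0,0],"roll":7.1},{"jaw":1,"slide":[0,0,0],"roll":7.1},{"jaw":1,"slide":[0,0,0],"roll":7.1},{"jaw":1,"slide":[0,0,0],"roll":7.1}]'
python3 -m crank '[{"jaw":1,"slide":[0,0,0],"roll":7.1},{"jaw":1,"slide":[0,0,0],"roll":7.1},{"jaw":1,"slide":[0,0,0],"roll":7.1},{"jaw":1,"slide":[0,0,0],"roll":7.1},{"jaw":1,"slide":[0,0,0],"roll":1.6},{"jaw":1,"slide":[-0.0046,-0.001,0],"roll":0},{"jaw":1,"slide":[0,0,0.03],"roll":0},{"jaw":1,"slide":[0,0,0.03],"roll":0},{"jaw":1,"slide":[0,0,0.03],"roll":0},{"jaw":1,"slide":[0,0,0],"roll":0}]'
python3 - <<'E'
from h import *
s=r.get_state();M=R.from_quat(np.roll(s['tcp_rot'],-1)).as_matrix();print(s['tool_pos'],M[:,1],s['q'][5])
w=cam('wrist')
for l in ['pin','pin_head']:
  for d in r.search_frame(w,l): print(l,[round(x) for x in d['extent']],round(d['confidence'],2))
print(proj(w,[442,-218.7,88]),proj(w,[442,-218.7,52]))
b=cam('side')
np.save('w5.npy',w,allow_pickle=True)
save(np.vstack([w['img'],]),'w5.png')
g=cv2.cvtColor(w['img'],cv2.COLOR_RGB2GRAY)
print(g[190:270:4,180:340:4])
E
```

```text
time: 14.52
tool_pos: [442.6, -215.1, 195.3]
tcp_rot: [0.0, 0.524, 0.852, 0.0]
contact_force: [0.4, 0.1, -1.3]
gripper_width: 85.8
gripper_force: 0.0
time: 15.35
tool_pos: [439.0, -218.5, 100.5]
tcp_rot: [-0.004, 0.724, 0.69, -0.001]
contact_force: [-0.7, 0.2, -0.4]
gripper_width: 85.4
gripper_force: 0.0
[ 438.9691168  -218.51875371  100.51501561] [ 0.99880673 -0.04833254 -0.00700543] -0.4881657432706095
pin [243, 181, 44, 48] 0.88
pin [215, 261, 27, 52] 0.87
pin [76, 162, 92, 83] 0.62
pin_head [214, 264, 30, 46] 0.78
pin_head [245, 179, 39, 51] 0.61
[[262.22634654 216.12050605]] [[261.90268157 199.73005461]]
[[145 144 145 145 145 145 146 145 145 146 145 145 169 168 168 168 133 165
   46  45  46  45  46  45 246 139 167 167 167 166 146 146 145 145 145 145
  145 145 145 145]
 [145 145 145 146 145 145 145 146 145 145 145 145 167 167 168 168 230  81
   47  48  46  47  48  48  83 254 168 165 165 166 145 145 146 146 145 145
  145 145 145 146]
 [145 145 145 144 145 146 145 145 145 145 145 145 165 166 167 166 241  28
   47  47  47  47  47  48  42 117 132 165 164 166 146 145 146 145 145 146
 
[... 2157 characters left out ...]
 145 145 145
  144 145 144 145]
 [144 144 145 145 144 144 144 145 145 146 144 145 145 145 145 145 145 145
  145 145 146 145 145 145 145 145 145 145 145 145 145 145 144 144 144 145
  145 145 144 144]
 [144 143 144 145 144 145 145 145 145 144 145 145 145 145 145 144 145 145
  145 144 145 145 145 145 145 145 145 144 145 145 145 144 145 144 145 144
  144 144 143 144]
 [144 144 144 144 144 145 144 144 144 144 145 145 146 123 147 144 144 145
  145 145 145 145 145 145 146 145 146 145 145 144 145 145 145 144 144 145
  144 144 144 143]
 [144 143 143 144 144 144 144 144 144 144 144 145 235 111 102 145 145 144
  145 145 145 145 145 145 144 145 145 145 144 146 145 144 144 144 145 143
  144 144 144 144]]
```

```bash
python3 - <<'E'
from h import *
w=np.load('w5.npy',allow_pickle=True).item();s=r.get_state();print(s['tool_pos'],ray(w,(256,192)))
for z in (88,70,52):
  print(z,onz(w,(262,203.5),z),onz(w,(262,228),z),'x:',onz(w,(247.5,215),z)[0],onz(w,(277,215),z)[0],onz(w,(287,215),z)[0])
g=cv2.cvtColor(w['img'],cv2.COLOR_RGB2GRAY)
print(g[150:236,262].tolist());print(g[215,236:300].tolist());print(g[230:320:3,195:330:5])
E
```

```text
[ 442.24327847 -220.22190148  107.2563193 ] (array([ 443.98232244, -140.16227628,  281.20211127]), array([-0.02722437, -0.2980624 , -0.95415808]))
88 [ 442.25678027 -209.16312919   88.        ] [ 441.43482153 -227.91044122   88.        ] x: 431.56931524983736 452.5308964684508 459.62913235775216
70 [ 442.09601722 -215.59170983   70.        ] [ 441.19747932 -236.08564675   70.        ] x: 430.41283653454883 453.32733876137354 461.08689374892805
52 [ 441.93525418 -222.02029047   52.        ] [ 440.96013711 -244.26085228   52.        ] x: 429.2563578192603 454.1237810542962 462.544655140104
[146, 152, 124, 85, 77, 79, 79, 80, 80, 80, 77, 70, 137, 174, 178, 174, 174, 173, 173, 172, 173, 172, 173, 173, 172, 172, 172, 171, 172, 175, 117, 196, 237, 235, 233, 240, 254, 169, 45, 42, 46, 48, 47, 47, 48, 47, 47, 47, 47, 47, 49, 51, 56, 65, 72, 73, 71, 72, 72, 70, 71, 70, 69, 70, 69, 69, 68, 68, 67, 67, 67, 65, 65, 65, 65, 63, 64, 63, 58, 40, 137, 152, 146, 145, 145, 145]
[162, 163, 163, 162, 162, 163, 163, 163, 164, 173, 120, 56, 51, 63, 70, 68, 70, 70, 69, 69, 69, 68, 68, 69, 70, 70, 69, 68, 6
[... 2856 characters left out ...]
 143 144 144 144 125]
 [143 143 144 143 141  50  51  52  51 147 145 145 144 144 144 144 144 144
  144 144 145 144 143 143 143 124 125]
 [143 143 143 144 143  79  49  51 124 144 144 144 144 144 144 145 144 144
  144 144 144 143 143 144 144 125 124]
 [143 143 144 144 143 146  41  47 145 144 144 145 144 143 144 144 143 144
  143 144 144 143 143 143 126 123 125]
 [143 144 142 143 143 144 144 148 144 144 144 143 143 143 143 143 144 144
  144 144 144 144 144 143 122 124 125]
 [143 143 143 143 144 144 143 144 143 144 143 144 144 144 144 144 143 143
  143 143 143 144 143 145 123 124 124]
 [143 143 143 144 144 144 143 143 144 143 144 143 143 143 145 144 144 143
  144 143 144 143 144 142 122 123 130]]
```

```bash
python3 -m crank '[{"jaw":1,"slide":[0.0015,0.0008,0.015],"roll":0},{"jaw":1,"slide":[0,0,0.015],"roll":0},{"jaw":1,"slide":[0,0,0.015],"roll":0},{"jaw":0.8,"slide":[0,0,0],"roll":0},{"jaw":0.6,"slide":[0,0,0],"roll":0},{"jaw":0.4,"slide":[0,0,0],"roll":0},{"jaw":0.25,"slide":[0,0,0],"roll":0},{"jaw":0.25,"slide":[0,0,0],"roll":0},{"jaw":0.25,"slide":[0,0,0],"roll":0},{"jaw":0.25,"slide":[0,0,0],"roll":0}]'
python3 - <<'E'
from h import *
s=r.get_state();print(s['tool_pos'],s['gripper_width'],s['gripper_force'])
w=cam('wrist');np.save('w6.npy',w,allow_pickle=True)
g=cv2.cvtColor(w['img'],cv2.COLOR_RGB2GRAY)
print(g[150:300:4,200:320:4]); print(proj(w,[443,-218.7,88]))
E
```

```text
time: 16.38
tool_pos: [442.4, -218.2, 60.7]
tcp_rot: [0.0, 0.725, 0.689, 0.0]
contact_force: [0.7, 0.7, -0.1]
gripper_width: 21.4
gripper_force: 0.0
[ 442.40659036 -218.23340646   60.65724852] 21.39879802954562 0.0
[[154 153 153 ... 153 153 153]
 [153 153 153 ... 154 153 152]
 [153 154 153 ... 153 153 154]
 ...
 [ 42  42  42 ...  41  41  40]
 [ 40  40  40 ...  40  40  41]
 [ 40  40  40 ...  39  42  40]]
[[258.93983421 242.74794707]]
```

Fingers closed clear above the head (no contact), so the visible tips do end about 30 mm above the reported TCP. Open, go to TCP z of about 29 and squeeze.

```bash
python3 -m crank '[{"jaw":0.8,"slide":[0,0,0],"roll":0},{"jaw":0.8,"slide":[0,0,0],"roll":0},{"jaw":0.8,"slide":[0,0,0],"roll":0},{"jaw":0.8,"slide":[0,0,0],"roll":0},{"jaw":0.8,"slide":[0,0,0],"roll":0},{"jaw":0.8,"slide":[0,0,0.01],"roll":0},{"jaw":0.8,"slide":[0,0,0.01],"roll":0},{"jaw":0.8,"slide":[0,0,0.008],"roll":0},{"jaw":0.8,"slide":[0,0,0.004],"roll":0},{"jaw":0.8,"slide":[0,0,0],"roll":0}]'
python3 -m crank '[{"jaw":0.5,"slide":[0,0,0],"roll":0},{"jaw":0.35,"slide":[0,0,0],"roll":0},{"jaw":0.3,"slide":[0,0,0],"roll":0},{"jaw":0.25,"slide":[0,0,0],"roll":0},{"jaw":0.2,"slide":[0,0,0],"roll":0},{"jaw":0.1,"slide":[0,0,0],"roll":0},{"jaw":0,"slide":[0,0,0],"roll":0},{"jaw":0,"slide":[0,0,0],"roll":0},{"jaw":0,"slide":[0,0,0],"roll":0},{"jaw":0,"slide":[0,0,0],"roll":0}]'
```

```text
time: 17.27
tool_pos: [441.6, -217.8, 26.9]
tcp_rot: [-0.001, 0.725, 0.689, -0.0]
contact_force: [0.7, -0.0, 0.0]
gripper_width: 68.5
gripper_force: 0.0
time: 18.1
tool_pos: [442.4, -218.4, 29.4]
tcp_rot: [0.0, 0.725, 0.689, -0.0]
contact_force: [-5.7, 2.4, 11.7]
gripper_width: 21.8
gripper_force: 59.0
```

```bash
python3 -m crank '[{"jaw":0,"slide":[0,0,-0.005],"roll":0},{"jaw":0,"slide":[0,0,-0.01],"roll":0},{"jaw":0,"slide":[0,0,-0.015],"roll":0},{"jaw":0,"slide":[0,0,-0.025],"roll":0},{"jaw":0,"slide":[0,0,-0.035],"roll":0},{"jaw":0,"slide":[0,0,-0.04],"roll":0},{"jaw":0,"slide":[0,0,-0.04],"roll":0},{"jaw":0,"slide":[0,0,-0.04],"roll":0},{"jaw":0,"slide":[0,0,0],"roll":0},{"jaw":0,"slide":[0,0,0],"roll":0}]'
python3 - <<'E'
from h import *
s=r.get_state();print(s['tool_pos'],s['contact_force'],s['torque'],s['gripper_width'],s['q'])
w=cam('wrist');b=cam('side');a=cam('scene');T=s['tool_pos']
for n,c in(('w',w),('b',b),('a',a)):
  print(n,'expect head',proj(c,T+[0,0,44.6]).round(1),'collar',proj(c,T+[0,0,18.6]).round(1),'nose',proj(c,T+[0,0,-18.4]).round(1))
  for l in('pin','pin_head'):
    for d in r.search_frame(c,l): print(l,np.round(d['extent']),round(d['confidence'],2))
np.save('w7.npy',w,allow_pickle=True);np.save('b7.npy',b,allow_pickle=True)
E
```

```text
time: 18.93
tool_pos: [442.8, -218.4, 240.7]
tcp_rot: [0.002, 0.724, 0.689, 0.001]
contact_force: [0.2, -0.1, -2.5]
gripper_width: 22.0
gripper_force: 59.2
[ 442.77415022 -218.38864709  240.72664735] [ 0.24570753 -0.11156212 -2.5395636 ] [-0.0062295   0.0322664  -0.00341097] 21.97142375737428 [-5.32417649e-01  1.35181573e-01  1.60788857e+00  8.88627051e-07
  1.39390609e+00 -4.82617490e-01]
w expect head [[258.2 257.5]] collar [[258.  235.4]] nose [[257.7 212.9]]
pin [144. 142.  53.  43.] 0.77
pin [228. 211.  10.  24.] 0.66
pin_head [232. 208.  54.  83.] 0.76
pin_head [143. 141.  55.  44.] 0.61
b expect head [[212.6 184.5]] collar [[213.  194.2]] nose [[213.5 207.6]]
pin [204. 174.  18.  36.] 0.86
pin [165. 240.  20.  37.] 0.76
pin [196. 286.   9.  19.] 0.72
pin_head [192. 284.  14.  23.] 0.75
pin_head [168. 238.  17.  41.] 0.56
pin_head [206. 178.  16.  30.] 0.5
a expect head [[232.5  96.3]] collar [[232.8 102.6]] nose [[233.3 111.2]]
pin [154. 168. 142. 128.] 0.68
pin [253. 118.  17.  27.] 0.61
pin [230.  90.   9.  23.] 0.5
pin [224. 120.   6.  10.] 0.42
pin_head [222. 121.   8.  10.] 0.63
pin_head [230.  92.  10.  20.] 0.57
pin_head [255. 117.  14.  27.] 0.56
```

```bash
python3 -m crank '[{"jaw":0,"slide":[0.034,0.0087,0],"roll":0},{"jaw":0,"slide":[0.038,0.0098,0],"roll":0},{"jaw":0,"slide":[0.038,0.0098,0],"roll":0},{"jaw":0,"slide":[0.038,0.0098,0],"roll":0},{"jaw":0,"slide":[0.038,0.0098,0],"roll":0},{"jaw":0,"slide":[0.038,0.0098,0],"roll":0},{"jaw":0,"slide":[0.038,0.0098,0],"roll":0},{"jaw":0,"slide":[0.038,0.0098,0],"roll":0},{"jaw":0,"slide":[0.038,0.0098,0],"roll":0},{"jaw":0,"slide":[0,0,0],"roll":0}]'
python3 -m crank '[{"jaw":0,"slide":[0,0,0],"roll":0},{"jaw":0,"slide":[0,0,0],"roll":0},{"jaw":0,"slide":[0,0,0],"roll":0},{"jaw":0,"slide":[0,0,0],"roll":0},{"jaw":0,"slide":[0,0,0],"roll":0},{"jaw":0,"slide":[0,0,0],"roll":0},{"jaw":0,"slide":[0,0,0],"roll":0},{"jaw":0,"slide":[0,0,0],"roll":0},{"jaw":0,"slide":[0,0,0],"roll":0},{"jaw":0,"slide":[0,0,0],"roll":0}]'
python3 - <<'E'
from h import *
s=r.get_state();T=s['tool_pos'];print(T,s['contact_force'],s['q'][5])
w=cam('wrist');np.save('w8.npy',w,allow_pickle=True)
print('hole exp',proj(w,[546.3,115.3,156.5]),'nose exp',proj(w,T+[0,0,-18.4]),'collar',proj(w,T+[0,0,18.6]))
save(cv2.resize(w['img'][130:280,160:360],(800,600),interpolation=cv2.INTER_CUBIC),'w8.png')
E
```

```text
time: 20.22
tool_pos: [546.7, 120.5, 237.4]
tcp_rot: [-0.001, 0.723, 0.691, 0.0]
contact_force: [-1.5, -0.4, -2.4]
gripper_width: 21.6
gripper_force: 59.2
time: 21.05
tool_pos: [546.1, 115.1, 238.3]
tcp_rot: [-0.0, 0.725, 0.689, -0.0]
contact_force: [-0.4, 0.0, -1.5]
gripper_width: 21.9
gripper_force: 59.2
[546.10642513 115.07832308 238.27812437] [-0.39809601  0.01729739 -1.46707887] 0.19196649196623655
hole exp [[258.02211955 187.62589447]] nose exp [[257.84029727 212.90397934]] collar [[257.85153887 235.36212395]]
```

View pics/w8.png

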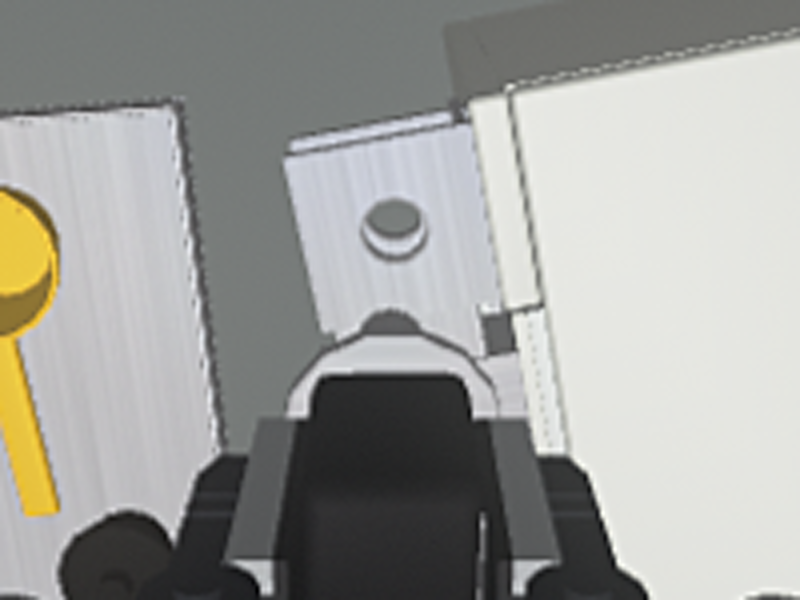

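Last picture: hole centre at crop (394,229), that is pixel (258.5,187.3), matching the prediction. The pin hangs upright with its nose at crop (390,325), over TCP xy.

```bash
python3 - <<'E'
from fit import *
w8=np.load('w8.npy',allow_pickle=True).item();w1=np.load('w1.npy',allow_pickle=True).item();p=np.load('cab.npy');a=cam('scene')
obs=[(w8,(258.5,187.25)),(w1,(308.2,165)),(a,(284.4,221.2))]
for k in([0,1],[0,2],[0,1,2]):
    P=tri([obs[i] for i in k]);print(k,P.round(2),[ (proj(obs[i][0],P)-obs[i][1]).round(2).tolist() for i in k])
# subpixel: ellipse of hole rim in w8
g=cv2.cvtColor(w8['img'],cv2.COLOR_RGB2GRAY);m=(g<158).astype(np.uint8)*255;m2=np.zeros_like(m);m2[176:198,247:271]=m[176:198,247:271]
print(g[176:200:2,246:272:2])
for z in(154,156.5,158,162): print(z,onz(w8,(258.5,187.25),z).round(1))
s=r.get_state();print(s['tool_pos'],W2C(p,s['tool_pos']))
v=g[196:222,246:270:2];print(v)
E
```

```text
[0, 1] [546.67 115.41 155.57] [[[-0.1, -0.03]], [[-0.04, 0.07]]]
[0, 2] [546.79 115.98 157.86] [[[0.01, 0.07]], [[0.02, 0.02]]]
[0, 1, 2] [546.48 115.44 156.38] [[[-0.29, 0.19]], [[0.13, 0.07]], [[-0.07, 0.07]]]
[[198 211 205 203 210 201 203 212 205 210 207 203 210]
 [199 205 205 207 210 207 209 219 207 208 207 203 207]
 [201 201 208 212 170 144 126 134 169 208 209 203 205]
 [203 198 212 164 120 122 123 122 120 146 211 205 203]
 [202 199 190 113 123 123 124 123 124 111 185 206 202]
 [202 199 172 129 119 124 124 125 125 105 175 204 201]
 [202 202 139 207 134  95  98  92 131 203 143 205 202]
 [202 204 178 156 215 198 186 190 204 208 146 210 201]
 [201 204 200 132 139 211 216 213 182 111 198 209 202]
 [201 203 199 210 144 113 108 108 131 203 206 211 202]
 [204 203 199 206 210 198 204 198 206 212 204 211 204]
 [205 202 201 201 206 205 205 203 203 212 206 207 205]]
154 [546.7 114.9 154. ]
156.5 [546.8 115.6 156.5]
158 [546.8 116.1 158. ]
162 [546.8 117.3 162. ]
[546.09623412 115.12700639 238.2779638 ] [[-102.71526992  138.32039603  238.2779638 ]]
[[204 203 199 206 210 198 204 198 206 212 
[... 584 characters left out ...]
183 110  91  94 120 177 205 207 201]
 [199 205 210 127  89  92  94  91 114 200 204 200]
 [199 205 181  92  95  95  96  96  88 154 206 198]
 [199 209 142  90  94  94  95  95  94 113 212 199]
 [208 221 110  90  92  91  92  93  92  91 183 207]
 [219 147  86  93  93  95  95  93  94  91 109 159]
 [146  82 129 190 188 188 188 188 188 189 123  94]
 [ 79 127 194 209 209 208 209 209 209 209 191 124]
 [135 193 207 202 201 201 201 202 202 202 205 187]
 [192 205 199 201 200 199 199 199 198 199 201 204]
 [204 200 200 200 200 199 199 200 200 201 201 202]
 [204 203 202 203 203 203 203 203 203 203 203 203]
 [207 207 207 207 208 207 208 207 207 207 207 206]
 [208 211 213 213 212 213 213 212 211 213 212 211]]
```

```bash
python3 -m crank '[{"jaw":0,"slide":[0.0008,0.0008,0.01],"roll":0},{"jaw":0,"slide":[0,0,0.015],"roll":0},{"jaw":0,"slide":[0,0,0.015],"roll":0},{"jaw":0,"slide":[0,0,0.01],"roll":0},{"jaw":0,"slide":[0,0,0.005],"roll":0},{"jaw":0,"slide":[0,0,0.002],"roll":0},{"jaw":0,"slide":[0,0,0],"roll":0},{"jaw":0,"slide":[0,0,0],"roll":0},{"jaw":0,"slide":[0,0,0],"roll":0},{"jaw":0,"slide":[0,0,0],"roll":0}]'
python3 - <<'E'
from h import *
s=r.get_state();T=s['tool_pos'];print(T,s['contact_force'])
w=cam('wrist');np.save('w9.npy',w,allow_pickle=True)
print('hole exp',proj(w,[546.6,115.6,156.5]),'nose exp',proj(w,T+[0,0,-18.4]))
g=cv2.cvtColor(w['img'],cv2.COLOR_RGB2GRAY);print(g[186:220:1,240:280:2])
E
```

```text
time: 21.98
tool_pos: [547.2, 115.9, 181.9]
tcp_rot: [0.0, 0.725, 0.689, 0.0]
contact_force: [0.6, -0.1, -1.0]
gripper_width: 21.6
gripper_force: 59.2
[547.18784211 115.91145881 181.88252963] [ 0.62936759 -0.10179274 -0.97274478]
hole exp [[257.05472883 209.90079048]] nose exp [[257.82245153 212.90970993]]
[[205 215 209 209 200 212 203 203 210 213 206 212 209 206 204 212 203 206
  202 204]
 [200 211 208 208 201 213 204 205 209 213 207 211 210 205 205 211 204 205
  202 204]
 [199 208 210 208 204 213 206 203 208 213 206 211 211 206 204 211 206 203
  202 204]
 [198 207 210 207 205 212 206 203 207 214 208 209 213 207 204 210 206 203
  201 204]
 [199 205 210 206 207 210 207 203 207 214 208 209 213 206 204 208 206 201
  202 203]
 [200 204 212 206 207 207 208 203 206 214 209 208 212 206 204 208 207 201
  202 203]
 [201 203 211 207 207 206 210 202 206 214 209 207 214 206 204 207 207 200
  203 202]
 [201 201 213 207 208 204 211 201 205 214 210 207 214 207 203 205 208 200
  203 203]
 [203 199 213 207 209 201 212 201 205 212 210 206 214 207 204 204 210 199
  204 202]
 [203 200 212 207 208 200 2
[... 1398 characters left out ...]
 200 205
  202 200]
 [203 200 202 186 109 113  91  91  92  93  93  92  94 110 215 204 200 203
  203 199]
 [203 199 205 209  93  89  94  95  95  94  95  95  93  83 166 213 203 202
  206 198]
 [203 202 213 145  84 132 191 190 190 190 190 190 191 129  97 147 205 205
  206 197]
 [209 212 143  80 130 197 212 211 211 212 211 211 212 194 125  84 142 206
  210 197]
 [173 143  81 137 195 209 205 204 204 204 204 204 204 208 190 124  87 142
  209 198]
 [123  84 137 197 208 203 202 202 202 202 201 201 202 204 206 190 145  91
  157 202]
 [ 91 169 196 207 203 202 202 202 202 202 202 202 203 203 204 206 197 161
   98 200]
 [147 210 209 207 206 205 206 205 206 206 206 206 205 205 206 207 209 205
  143 190]]
```

```bash
python3 -m crank '[{"jaw":0,"slide":[0,0,0.001],"roll":0},{"jaw":0,"slide":[0,0,0.001],"roll":0},{"jaw":0,"slide":[0,0,0.001],"roll":0},{"jaw":0,"slide":[0,0,0.001],"roll":0},{"jaw":0,"slide":[0,0,0.001],"roll":0},{"jaw":0,"slide":[0,0,0.001],"roll":0},{"jaw":0,"slide":[0,0,0],"roll":0},{"jaw":0,"slide":[0,0,0],"roll":0},{"jaw":0,"slide":[0,0,0],"roll":0},{"jaw":0,"slide":[0,0,0],"roll":0}]'
python3 -m crank '[{"jaw":0,"slide":[0,0,0.001],"roll":0},{"jaw":0,"slide":[0,0,0.001],"roll":0},{"jaw":0,"slide":[0,0,0.001],"roll":0},{"jaw":0,"slide":[0,0,0.001],"roll":0},{"jaw":0,"slide":[0,0,0],"roll":0},{"jaw":0,"slide":[0,0,0],"roll":0},{"jaw":0,"slide":[0,0,0],"roll":0},{"jaw":0,"slide":[0,0,0],"roll":0},{"jaw":0,"slide":[0,0,0],"roll":0},{"jaw":0,"slide":[0,0,0],"roll":0}]'
```

```text
time: 22.87
tool_pos: [547.0, 115.9, 175.3]
tcp_rot: [0.0, 0.725, 0.689, 0.0]
contact_force: [0.5, -0.1, -1.3]
gripper_width: 21.7
gripper_force: 59.2
time: 23.7
tool_pos: [547.0, 115.8, 171.3]
tcp_rot: [0.0, 0.725, 0.689, 0.0]
contact_force: [-0.2, -0.8, -2.0]
gripper_width: 21.9
gripper_force: 59.2
```

```bash
python3 -m crank '[{"jaw":0,"slide":[0,0,0.001],"roll":0},{"jaw":0,"slide":[0,0,0.001],"roll":0},{"jaw":0,"slide":[0,0,0.001],"roll":0},{"jaw":0,"slide":[0,0,0],"roll":0},{"jaw":0,"slide":[0,0,0],"roll":0},{"jaw":0,"slide":[0,0,0],"roll":0},{"jaw":0,"slide":[0,0,0],"roll":0},{"jaw":0,"slide":[0,0,0],"roll":0},{"jaw":0,"slide":[0,0,0],"roll":0},{"jaw":0,"slide":[0,0,0],"roll":0}]'
python3 - <<'E'
from h import *
w=cam('wrist');g=cv2.cvtColor(w['img'],cv2.COLOR_RGB2GRAY);print(g[198:220:1,240:280:2])
E
```

```text
time: 24.53
tool_pos: [547.0, 115.9, 168.3]
tcp_rot: [0.0, 0.725, 0.689, 0.0]
contact_force: [-0.2, -0.5, -1.4]
gripper_width: 21.9
gripper_force: 59.2
[[200 206 211 207 207 206 210 202 206 214 211 208 212 210 205 204 211 206
  202 203]
 [198 204 211 207 207 206 211 202 206 212 212 206 212 211 205 204 209 205
  201 202]
 [200 203 213 207 209 204 213 202 205 211 213 207 211 211 205 203 207 205
  200 204]
 [200 202 214 207 209 202 212 204 205 210 214 207 211 213 205 203 207 207
  199 205]
 [202 201 214 207 209 201 212 204 204 209 215 207 209 214 205 204 205 208
  200 204]
 [203 201 213 208 209 201 213 204 203 208 214 209 208 213 206 204 204 208
  199 204]
 [203 200 210 208 208 203 214 207 204 209 216 210 208 214 206 204 203 209
  200 205]
 [203 199 208 208 208 205 214 211 211 214 220 212 207 215 207 204 202 209
  200 204]
 [203 198 206 210 207 207 217 200 175 174 195 217 209 214 205 203 201 209
  201 202]
 [204 196 205 211 208 212 186 140 113 114 135 173 210 215 207 203 201 209
  202 202]
 [205 198 203 211 209 204 132  97  92  93  96 119 184 214 209 203 201 209
  203 201]
 [204 199 201
[... 222 characters left out ...]
 201 205
  206 198]
 [203 200 199 211 174  90  92  93  92  93  92  93  91 155 212 205 202 204
  205 198]
 [202 202 202 204 124  87  95  95  95  96  95  96  96 110 163 215 204 204
  207 198]
 [202 206 210 139  83 133 193 192 193 191 191 191 193 127  96 148 206 205
  207 198]
 [206 215 142  81 130 198 213 213 212 212 213 212 213 194 125  85 143 206
  210 199]
 [170 145  80 138 198 210 206 205 205 205 205 205 206 209 190 125  86 142
  211 201]
 [123  85 136 197 209 204 203 203 203 203 202 202 203 204 207 191 145  91
  158 204]
 [ 92 170 197 207 204 204 204 203 203 203 203 204 204 204 205 207 198 161
   99 202]
 [148 211 210 208 207 206 207 207 207 206 206 207 207 207 207 207 210 205
  143 192]]
```

No contact force, and the hole rim and nose line up, so the nose is about 6 mm into the hole. Continue gently.

```bash
python3 -m crank '[{"jaw":0,"slide":[0,0,0.001],"roll":0},{"jaw":0,"slide":[0,0,0.001],"roll":0},{"jaw":0,"slide":[0,0,0.001],"roll":0},{"jaw":0,"slide":[0,0,0.001],"roll":0},{"jaw":0,"slide":[0,0,0.001],"roll":0},{"jaw":0,"slide":[0,0,0],"roll":0},{"jaw":0,"slide":[0,0,0],"roll":0},{"jaw":0,"slide":[0,0,0],"roll":0},{"jaw":0,"slide":[0,0,0],"roll":0},{"jaw":0,"slide":[0,0,0],"roll":0}]'
python3 -m crank '[{"jaw":0,"slide":[0,0,0.001],"roll":0},{"jaw":0,"slide":[0,0,0.001],"roll":0},{"jaw":0,"slide":[0,0,0.001],"roll":0},{"jaw":0,"slide":[0,0,0.001],"roll":0},{"jaw":0,"slide":[0,0,0],"roll":0},{"jaw":0,"slide":[0,0,0],"roll":0},{"jaw":0,"slide":[0,0,0],"roll":0},{"jaw":0,"slide":[0,0,0],"roll":0},{"jaw":0,"slide":[0,0,0],"roll":0},{"jaw":0,"slide":[0,0,0],"roll":0}]'
```

```text
time: 25.42
tool_pos: [547.0, 115.9, 163.3]
tcp_rot: [0.0, 0.725, 0.689, 0.0]
contact_force: [0.4, -0.3, -1.4]
gripper_width: 21.8
gripper_force: 59.2
time: 26.25
tool_pos: [547.0, 115.9, 159.3]
tcp_rot: [0.0, 0.725, 0.689, 0.0]
contact_force: [-0.6, 0.2, -0.1]
gripper_width: 21.7
gripper_force: 59.2
```

```bash
python3 -m crank '[{"jaw":0,"slide":[0,0,0.001],"roll":0},{"jaw":0,"slide":[0,0,0.001],"roll":0},{"jaw":0,"slide":[0,0,0.001],"roll":0},{"jaw":0,"slide":[0,0,0.001],"roll":0},{"jaw":0,"slide":[0,0,0],"roll":0},{"jaw":0,"slide":[0,0,0],"roll":0},{"jaw":0,"slide":[0,0,0],"roll":0},{"jaw":0,"slide":[0,0,0],"roll":0},{"jaw":0,"slide":[0,0,0],"roll":0},{"jaw":0,"slide":[0,0,0],"roll":0}]'
python3 -m crank '[{"jaw":0,"slide":[0,0,0.001],"roll":0},{"jaw":0,"slide":[0,0,0.001],"roll":0},{"jaw":0,"slide":[0,0,0.001],"roll":0},{"jaw":0,"slide":[0,0,0.001],"roll":0},{"jaw":0,"slide":[0,0,0],"roll":0},{"jaw":0,"slide":[0,0,0],"roll":0},{"jaw":0,"slide":[0,0,0],"roll":0},{"jaw":0,"slide":[0,0,0],"roll":0},{"jaw":0,"slide":[0,0,0],"roll":0},{"jaw":0,"slide":[0,0,0],"roll":0}]'
```

```text
time: 27.08
tool_pos: [547.0, 115.8, 155.3]
tcp_rot: [0.0, 0.725, 0.689, 0.0]
contact_force: [-0.4, -0.5, -1.3]
gripper_width: 21.8
gripper_force: 59.2
time: 27.92
tool_pos: [547.0, 115.9, 151.3]
tcp_rot: [0.0, 0.725, 0.689, 0.0]
contact_force: [0.4, -0.5, -1.4]
gripper_width: 22.1
gripper_force: 59.2
```

Through the lower plate level without contact. On to the collar.

```bash
python3 -m crank '[{"jaw":0,"slide":[0,0,0.001],"roll":0},{"jaw":0,"slide":[0,0,0.001],"roll":0},{"jaw":0,"slide":[0,0,0.001],"roll":0},{"jaw":0,"slide":[0,0,0.001],"roll":0},{"jaw":0,"slide":[0,0,0.001],"roll":0},{"jaw":0,"slide":[0,0,0.001],"roll":0},{"jaw":0,"slide":[0,0,0.001],"roll":0},{"jaw":0,"slide":[0,0,0],"roll":0},{"jaw":0,"slide":[0,0,0],"roll":0},{"jaw":0,"slide":[0,0,0],"roll":0}]'
python3 -m crank '[{"jaw":0,"slide":[0,0,0.001],"roll":0},{"jaw":0,"slide":[0,0,0.001],"roll":0},{"jaw":0,"slide":[0,0,0.001],"roll":0},{"jaw":0,"slide":[0,0,0],"roll":0},{"jaw":0,"slide":[0,0,0],"roll":0},{"jaw":0,"slide":[0,0,0],"roll":0},{"jaw":0,"slide":[0,0,0],"roll":0},{"jaw":0,"slide":[0,0,0],"roll":0},{"jaw":0,"slide":[0,0,0],"roll":0},{"jaw":0,"slide":[0,0,0],"roll":0}]'
```

```text
time: 28.75
tool_pos: [547.0, 115.8, 144.3]
tcp_rot: [0.0, 0.725, 0.689, 0.0]
contact_force: [-0.1, -0.3, -1.5]
gripper_width: 22.0
gripper_force: 59.2
time: 29.58
tool_pos: [547.0, 115.9, 141.3]
tcp_rot: [0.0, 0.725, 0.689, 0.0]
contact_force: [-0.6, -0.3, -1.9]
gripper_width: 21.8
gripper_force: 59.2
```

```bash
python3 -m crank '[{"jaw":0,"slide":[0,0,0.001],"roll":0},{"jaw":0,"slide":[0,0,0.001],"roll":0},{"jaw":0,"slide":[0,0,0],"roll":0},{"jaw":0,"slide":[0,0,0],"roll":0},{"jaw":0,"slide":[0,0,0],"roll":0},{"jaw":0,"slide":[0,0,0],"roll":0},{"jaw":0,"slide":[0,0,0],"roll":0},{"jaw":0,"slide":[0,0,0],"roll":0},{"jaw":0,"slide":[0,0,0],"roll":0},{"jaw":0,"slide":[0,0,0],"roll":0}]'
python3 -m crank '[{"jaw":0,"slide":[0,0,0.001],"roll":0},{"jaw":0,"slide":[0,0,0],"roll":0},{"jaw":0,"slide":[0,0,0],"roll":0},{"jaw":0,"slide":[0,0,0],"roll":0},{"jaw":0,"slide":[0,0,0],"roll":0},{"jaw":0,"slide":[0,0,0],"roll":0},{"jaw":0,"slide":[0,0,0],"roll":0},{"jaw":0,"slide":[0,0,0],"roll":0},{"jaw":0,"slide":[0,0,0],"roll":0},{"jaw":0,"slide":[0,0,0],"roll":0}]'
```

```text
time: 30.42
tool_pos: [547.0, 115.9, 139.3]
tcp_rot: [0.0, 0.725, 0.689, 0.0]
contact_force: [0.5, 0.3, -1.0]
gripper_width: 21.8
gripper_force: 59.2
time: 31.25
tool_pos: [547.0, 115.9, 138.4]
tcp_rot: [0.0, 0.725, 0.689, 0.0]
contact_force: [0.3, 0.2, 2.3]
gripper_width: 21.9
gripper_force: 59.6
```

```bash
python3 -m crank '[{"jaw":0,"slide":[0,0,0.001],"roll":0},{"jaw":0,"slide":[0,0,0],"roll":0},{"jaw":0,"slide":[0,0,0],"roll":0},{"jaw":0,"slide":[0,0,0],"roll":0},{"jaw":0,"slide":[0,0,0],"roll":0},{"jaw":0,"slide":[0,0,0],"roll":0},{"jaw":0,"slide":[0,0,0],"roll":0},{"jaw":0,"slide":[0,0,0],"roll":0},{"jaw":0,"slide":[0,0,0],"roll":0},{"jaw":0,"slide":[0,0,0],"roll":0}]'
python3 - <<'E'
from h import *
s=r.get_state();T=s['tool_pos'];print(T,s['contact_force'],s['torque'])
w=cam('wrist');g=cv2.cvtColor(w['img'],cv2.COLOR_RGB2GRAY);print(g[196:232:2,232:284:3])
E
```

```text
time: 32.08
tool_pos: [547.1, 116.0, 138.2]
tcp_rot: [0.0, 0.725, 0.689, 0.0]
contact_force: [-3.9, 0.3, 10.0]
gripper_width: 21.8
gripper_force: 60.6
[547.11735313 115.98072417 138.22500213] [-3.89939957  0.33989083  9.96695457] [0.04307084 0.6081782  0.00526909]
[[ 92  88  80 128 185 196 213 211 209 211 214 221 182 146 113  84  87 129]
 [154 198 210 210 209 210 212 218 205 163 131 100  83 100 154 196 205 212]
 [208 208 210 216 223 179 142 109  80  79 137 195 202 221 211 211 207 207]
 [219 182 145 110  85  78 125 188 209 216 219 213 209 210 209 207 205 206]
 [ 99  81  98 155 198 212 213 209 217 210 213 212 208 209 211 206 205 206]
 [194 194 220 213 212 211 209 207 216 212 211 214 208 206 212 204 204 205]
 [210 203 209 209 211 206 209 206 212 213 209 214 209 207 212 202 205 205]
 [207 204 206 210 209 203 211 209 214 219 214 218 209 205 213 202 205 204]
 [206 205 204 212 209 210 177 118 120 123 122 148 218 207 214 202 206 205]
 [205 207 202 214 220 109 129 193 193 191 192 173  97 185 216 204 208 203]
 [204 206 202 190  81 180 212 208 207 208 207 209 192  89 148 209 206 203]
 [205 206 211 121 200 208 205 206 205 206 207 207 208 207 162 174 206 203]
 [207 209 108 217 213 212 212 213 213 213 213 214 213 213 216 126 209 201]
 [207 181 185 223 228 228 227 226 225 225 196 187 186 186 218 208 151 202]
 [212 105 226  64  27  26  26  27  29  29  31  34  35  35  84 213 147 203]
 [198 203 148  41  44  44  44  44  45  45  46  48  47  49  43 208 213 146]
 [152 216  69  44  45  43  43  44  45  44  45  45  47  46  48 169 210 157]
 [175 209  37  43  42  43  43  44  45  44  45  45  45  47  47  97 203 193]]
```

Collar seated (10 N on the clevis, TCP stalled). Relieve the push, open, lift straight away.

```bash
python3 -m crank '[{"jaw":0,"slide":[0,0,-0.001],"roll":0},{"jaw":0,"slide":[0,0,0],"roll":0},{"jaw":0.3,"slide":[0,0,0],"roll":0},{"jaw":0.4,"slide":[0,0,0],"roll":0},{"jaw":0.5,"slide":[0,0,0],"roll":0},{"jaw":0.7,"slide":[0,0,0],"roll":0},{"jaw":0.8,"slide":[0,0,0],"roll":0},{"jaw":0.8,"slide":[0,0,0],"roll":0},{"jaw":0.8,"slide":[0,0,0],"roll":0},{"jaw":0.8,"slide":[0,0,0],"roll":0}]'
python3 -m crank '[{"jaw":0.8,"slide":[0,0,-0.005],"roll":0},{"jaw":0.8,"slide":[0,0,-0.01],"roll":0},{"jaw":0.8,"slide":[0,0,-0.015],"roll":0},{"jaw":0.8,"slide":[0,0,-0.02],"roll":0},{"jaw":0.8,"slide":[0,0,-0.025],"roll":0},{"jaw":0.8,"slide":[0,0,-0.025],"roll":0},{"jaw":0.8,"slide":[0,0,0],"roll":0},{"jaw":0.8,"slide":[0,0,0],"roll":0},{"jaw":0.8,"slide":[0,0,0],"roll":0},{"jaw":0.8,"slide":[0,0,0],"roll":0}]'
python3 - <<'E'
from fit import *
p=np.load('cab.npy');w=cam('wrist');a=cam('scene');b=cam('side')
H=np.array([546.7,115.7,156.5])
for n,c in(('w',w),('a',a),('b',b)):
  print(n,'head',proj(c,H+[0,0,26]).round(1),'top',proj(c,H+[0,0,40]).round(1),'collar',proj(c,H).round(1))
  for l in('pin','pin_head'):
    for d in r.search_frame(c,l): print(l,np.round(d['extent']),round(d['confidence'],2))
u,v=proj(w,H+[0,0,40])[0].astype(int)
g=cv2.cvtColor(w['img'],cv2.COLOR_RGB2GRAY);print(u,v);print(g[v,u-30:u+34].tolist());print(g[v-40:v+24:2,u].tolist())
print('corners x',[onz(w,(c,v),196.5).round(1) for c in(u-14,u,u+14)])
E
```

```text
time: 32.97
tool_pos: [547.0, 115.8, 138.3]
tcp_rot: [0.0, 0.725, 0.689, -0.0]
contact_force: [0.8, -0.2, 0.7]
gripper_width: 68.6
gripper_force: 0.0
time: 33.8
tool_pos: [546.6, 115.8, 237.5]
tcp_rot: [-0.0, 0.725, 0.689, -0.001]
contact_force: [0.1, 0.5, -0.3]
gripper_width: 68.1
gripper_force: 0.0
w head [[258.1 197.1]] top [[258.  202.6]] collar [[258.1 188.2]]
pin [239. 170.  39.  48.] 0.98
pin [117. 357.  22.  27.] 0.94
pin_head [116. 354.  27.  30.] 0.68
pin_head [238. 175.  40.  40.] 0.62
a head [[284.9 216.8]] top [[285.2 214.2]] collar [[284.3 221.4]]
pin [279. 208.  15.  18.] 0.75
pin [252. 118.  17.  26.] 0.75
pin [154. 168. 141. 127.] 0.54
pin [223. 116.   8.  16.] 0.37
pin_head [278. 210.  12.  14.] 0.65
pin_head [257. 119.   8.  27.] 0.58
pin_head [222. 119.   7.  13.] 0.39
b head [[251.2 155.9]] top [[251.3 151.8]] collar [[251.1 163.4]]
pin [195. 287.  10.  19.] 0.71
pin [167. 237.  18.  40.] 0.69
pin_head [167. 238.  22.  39.] 0.66
pin_head [246. 151.  12.  14.] 0.62
pin_head [193. 285.  14.  21.] 0.46
258 202
[118, 117, 118, 117, 117, 116, 118, 116, 109, 150, 186, 195, 207, 115, 44, 53, 60, 63, 62, 62, 62, 61, 63, 63, 62, 63, 63, 63, 62, 63, 63, 64, 64, 64, 64, 64, 63, 64, 61, 47, 93, 191, 201, 195, 194, 195, 198, 182, 145, 183, 196, 191, 192, 192, 193, 196, 167, 190, 224, 223, 221, 220, 219, 218]
[202, 119, 206, 202, 206, 122, 198, 199, 152, 40, 47, 48, 48, 49, 52, 62, 65, 65, 64, 63, 63, 63, 62, 61, 60, 59, 51, 178, 191, 193, 193, 193]
corners x [array([535.4, 116.8, 196.5]), array([546.7, 116.2, 196.5]), array([557.9, 115.7, 196.5])]
```

Head sits where expected, and its length including the button (27.7 mm, against 28.1 mm before the grasp) shows the button is out. Handing in.

```bash
python3 -c "
from station import r
print(r.job_done())"
```

```text
the job is handed in; nothing more can be done
None
```

The door is shut and the middle-sized pin is seated upright through the clevis with its collar on the plate, its button sprung out and the arm clear; I handed the job in at about 34 s (no verdict was shown), with about 10 N the highest force read while inserting the pin.

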